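# Make up the rework kit and the test kit

### The arm

A 6-joint arm with a two-finger parallel gripper is mounted at the origin on a cart in front of the work surface, level with it; the furniture and walls round the work are solid. World frame = base frame: x ahead of the robot, y to its left, z up, the work surface at z = 0. Lengths are in m, angles in rad, forces in N, time in s.
With the tool pointing down it reaches from about 0.3 to 0.875 m from the base axis. Payload 6.4 kg.
Tool frame: the origin (TCP) lies between the finger pads; the fingertips stand 22 mm ahead of it and the grasp point (between the pads) lies 3 mm ahead of it; z points along the fingers, y is the line along which they close (so a half turn about z gives the same grasp; the last joint's range is limited). The gripper opens to 88 mm and grips with 3 to 60 N. Pads are 18 mm wide; open, the fingers measure 123 mm over their backs; the gripper's body (75 mm by 187 mm) begins 45 mm behind the grasp point.
Start: joints at [0.958, 0.181, 1.607, -0, 1.354, -0.206], TCP at [0.228, 0.528, 0.261] pointing down, gripper open.
Joint ranges: [-2.99, 2.99], [-0.89, 2.07], [0.3, 2.58], [-1.14, 4.28], [0, 2.63], [-3.12, 3.12]. Speed limits (rad/s): [2.57, 2.57, 3.01, 3.14, 3.14, 3.14].

### API

Orientations are given as a unit quaternion [w, x, y, z].
In Python, from rig import status, optics, bot gives the robot as it stands.
- The arm moves only by the shell command python3 -m creep 'ROWS'. ROWS is JSON, a list of rows, each an object with "fingers": the finger opening in mm, from 0 to 88.1; "offset": the shift along the world's x, y, z in units of 40 mm (1.0 is 40 mm), a list of three; "twist": the turn about the world's z in units of 6 degrees (1.0 is 6 degrees). A call has 1 to 8 rows; each row shifts and turns the commanded pose from where the row before left it; what a row does not reach is not made up. A row lasts 1/8 s, in which the tool goes at most 62.5 mm and 10.7 degrees, less where a joint would pass 70% of its speed; a pose out of reach is approached as far as the arm can. A call with a number of a shift or a turn outside -1 to 1 is refused whole. A call with a gripper value outside its range is refused whole. The fingers move at their own pace and stop on an object; the grip force is fixed at half the most. Time passes only in rows, so rows that do not move let the fingers close. It gives the time, the measured TCP pose, the force, the opening and the grip force at its end, in the units of the state.
- status.get_state(): the state, without advancing time (a new reading comes with each control period).
- optics.grab_frame(name): name is "scene" or "top" or "wrist"; returns the picture (480x640x3 uint8, blue, green, red); there is no depth.
- optics.camera_model(name): a dict with "fx", "fy", "cx", "cy" (pixels), "k1" (the pictures are not rectified: a ray, as slopes to the right and down, at radius r is drawn at 1 + k1 r^2 times it, then the intrinsics apply), "rvec" (rotation vector, rad) and "tvec" (3), from world to camera coordinates, as OpenCV has them; the wrist camera has in their place "tool_from_camera" (4x4, takes a point from camera to tool coordinates, whose origin is the TCP and whose axes are the flange's). Camera axes: x right, y down, z forward; pixel columns grow to the right and rows downward; lengths in m; the calibration is good to about 2 mm. A picture is of the moment at which its call begins: read the wrist's pose just before it. camera_model takes no time and is no camera call.
- bot.job_done(): hands the job in; it is judged then, once.
The state is a dict: "t": time; "joint_positions": joint angles; "joint_vel": joint speeds; "tau": joint torques, N m; "tool_pos": TCP position; "orientation": TCP orientation; "contact_force": force on the tool from outside, world axes, zero at the start; "moment": the same for the moment, N m; "gripper_width": finger opening in m; "grasp_force": force on a finger pad.
Only numpy, scipy, OpenCV 4.12 (cv2) and the standard library are available. Lean on these libraries where they do the work, as an engineer would, in place of code of your own. Each camera call takes 0.05 s, during which the arm holds its last target. There are 200 camera calls.

### The job

Make up the two station kits from the stock on the bench: the tray with three round cut-outs gets the solder reel, the eye loupe and the dropper bottle of flux, and the tray with the oblong cut-out gets the pogo-pin nest and the inspection stamp, each set down flat on the floor of the cut-out that is its own size. Lower every thing in rather than letting it drop, keep the bottle upright all the while, and leave the binder clip and the brush lying where they are.

Things in the scene. Friction and masses are not known exactly. Their poses are not given: they have to be found in the camera images.
- rework_tray: Kit tray, fixed: black foam 100 x 236 mm, top 16 mm up, on a light sheet 106 x 242 mm. Origin: centre of underside; x across, y along, z up; yaw -0.74 to -0.4. Cut-outs on the line x = 0, floor 4 mm up, 8 mm play all round: round, 72 mm wide for the reel at y = -73 mm, 54 mm for the loupe at y = +3 mm, 48 mm for the bottle at y = +80 mm. Stack of trays behind: 0.24 m high; cabinet by the robot: 0.17 m; instruments back left: taller.
- test_tray: Kit tray, fixed: black foam 100 x 236 mm, top 16 mm up, on a light sheet 106 x 242 mm. Origin: centre of underside; x across, y along, z up; yaw -0.74 to -0.4. Cut-outs on the line x = 0, floor 4 mm up, 8 mm play all round: 76 (x) by 106 mm for the nest at y = -45 mm, with a 42 mm wide finger notch amid each long side, out to the tray's edge and down to the sheet; round, 40 mm for the stamp at y = +66 mm.
- solder_reel: Reel of solder standing on its flange: blue flanges 56 mm in diameter and 4 mm thick, 40 mm high over all, 0.21 kg, with a short wire tail to one side (looks only, it cannot be felt). Origin on the underside, 14 mm off the reel's axis, which stands at x = 0, y = +14 mm of this frame; the tail points to -y. z up. It is gripped by the upper flange, 36 to 40 mm above the underside.
- reel_axis (a point): Centre of the solder reel's underside, on the reel's axis (the point that belongs in the middle of its cut-out).
- loupe: Black eye loupe, a round barrel 38 mm in diameter and 36 mm high, standing upright. Origin: centre of the underside; z up. Light, 25 g.
- dropper_bottle: Small amber flux bottle with a black dropper top: round body 34 mm in diameter and 70 mm high, slim neck and dropper above, 102 mm in all, 70 g. Origin: centre of the underside; z up. Grip the body.
- pogo_nest: Pogo-pin nest for the test press: brown block 60 mm in x, 90 mm in y, 12 mm high, with a smaller black plate (44 x 70 mm, its top at 16 mm) full of pins and two corner dowels up to 22 mm. Origin: centre of the underside; z up. Grip the brown block across its 60 mm width (along x) at mid length. It may go in either way round. 0.12 kg.
- pass_stamp: Black round inspection stamp standing upright, shaped like a chess pawn: 24 mm in diameter at foot and knob with a slimmer waist about 29 mm up, 60 mm high, 30 g. Origin: centre of the underside; z up.
- binder_clip: Bystander: black binder clip lying among the stock, 32 x 42 mm, 17 mm high. Origin: centre of the underside.
- esd_brush: Bystander: black brush lying on its back among the stock, 145 mm long in y, 18 mm wide, bristle head 25 mm high at the -y end, handle 8 mm high. Origin: centre of the underside.

How it is judged:
At the end, for the whole second after the job is handed in: Each thing stands released and at rest in its own cut-out: within 11 mm of its centre in the tray's x and y, underside at most 7.5 mm above the tray's underside (floor 4 mm), upright within 0.12 rad; clip and brush within 30 mm of where they lay (x of reel_axis in the frame of rework_tray between -0.011 and 0.011 m and y of reel_axis in the frame of rework_tray between -0.084 and -0.062 m and z of reel_axis in the frame of rework_tray between 0.001 and 0.0075 m and angle between each of solder_reel, loupe, dropper_bottle, pogo_nest, pass_stamp's own z axis and vertical below 0.12 rad and linear speed of each of solder_reel, loupe, dropper_bottle, pogo_nest, pass_stamp below 0.03 m/s and contact force between each of solder_reel, loupe, dropper_bottle, pogo_nest, pass_stamp and the fingers below 0.1 N and x of loupe in the frame of rework_tray between -0.011 and 0.011 m and y of loupe in the frame of rework_tray between -0.008 and 0.014 m and z of loupe in the frame of rework_tray between 0.001 and 0.0075 m and x of dropper_bottle in the frame of rework_tray between -0.011 and 0.011 m and y of dropper_bottle in the frame of rework_tray between 0.069 and 0.091 m and z of dropper_bottle in the frame of rework_tray between 0.001 and 0.0075 m and x of pogo_nest in the frame of test_tray between -0.011 and 0.011 m and y of pogo_nest in the frame of test_tray between -0.056 and -0.034 m and z of pogo_nest in the frame of test_tray between 0.001 and 0.0075 m and x of pass_stamp in the frame of test_tray between -0.011 and 0.011 m and y of pass_stamp in the frame of test_tray between 0.055 and 0.077 m and z of pass_stamp in the frame of test_tray between 0.001 and 0.0075 m and distance of each of binder_clip, esd_brush from where it was at the start of the episode below 0.03 m); the robot touches nothing.
It fails at once if the bottle is tipped by more than 0.6 rad (angle between dropper_bottle's own z axis and vertical above 0.6 rad).
It fails at once if the binder clip or the brush is moved by more than 30 mm (distance of any of binder_clip, esd_brush from where it was at the start of the episode above 0.03 m).
It fails at once if a thing is dropped into its tray (falls in faster than 0.5 m/s) ((horizontal distance between reel_axis and rework_tray below 0.11 m and z of reel_axis in the frame of rework_tray below 0.02 m and linear speed of solder_reel above 0.5 m/s) or (horizontal distance between loupe and rework_tray below 0.11 m and z of loupe in the frame of rework_tray below 0.02 m and linear speed of loupe above 0.5 m/s) or (horizontal distance between dropper_bottle and rework_tray below 0.11 m and z of dropper_bottle in the frame of rework_tray below 0.02 m and linear speed of dropper_bottle above 0.5 m/s) or (horizontal distance between pogo_nest and test_tray below 0.11 m and z of pogo_nest in the frame of test_tray below 0.02 m and linear speed of pogo_nest above 0.5 m/s) or (horizontal distance between pass_stamp and test_tray below 0.11 m and z of pass_stamp in the frame of test_tray below 0.02 m and linear speed of pass_stamp above 0.5 m/s)).
It also fails if it takes over 131 s, if anything falls off the work surface, if the arm or the gripper's body presses on something with over 40 N, if the wrist force passes 120 N, or if a joint passes its speed limit or range.

## Working session

There is one attempt and no reset: what is moved stays moved. The work goes in short steps, Python scripts to look and compute and a shell command to move; the robot and the scene stay as the last step left them, time stands still between calls to the robot, and variables do not carry over. Pictures are saved under pics/ and viewed, at most 14 in all, crops included, and the job is handed in when it is done.

```bash
mkdir -p pics; ls; cat > h.py <<'E'
import numpy as np, cv2
from rig import status, optics, bot
from scipy.spatial.transform import Rotation as R
def snap(name,fn=None):
    s=status.get_state(); im=optics.grab_frame(name)
    if fn: cv2.imwrite('pics/'+fn,im)
    return s,im
def cam(name,s=None):
    m=optics.camera_model(name)
    if name=='wrist':
        T=np.eye(4); q=s['orientation']; T[:3,:3]=R.from_quat([q[1],q[2],q[3],q[0]]).as_matrix(); T[:3,3]=s['tool_pos']
        W=T@np.array(m['tool_from_camera']); return m,W[:3,:3],W[:3,3]
    Rm=R.from_rotvec(np.ravel(m['rvec'])).as_matrix(); return m,Rm.T,-Rm.T@np.ravel(m['tvec'])
def ray(name,px,s=None):
    m,Rw,c=cam(name,s); d=(np.atleast_2d(px).astype(float)-[m['cx'],m['cy']])/[m['fx'],m['fy']]
    u=d.copy()
    for _ in range(20): u=d/(1+m['k1']*(u**2).sum(1,keepdims=True))
    return c,np.c_[u,np.ones(len(u))]@Rw.T
def plane(name,px,z,s=None):
    c,r=ray(name,px,s); return c+r*((z-c[2])/r[:,2])[:,None]
def proj(name,P,s=None):
    m,Rw,c=cam(name,s); p=(np.atleast_2d(P)-c)@Rw; u=p[:,:2]/p[:,2:]; u=u*(1+m['k1']*(u**2).sum(1,keepdims=True))
    return u*[m['fx'],m['fy']]+[m['cx'],m['cy']]
E
python3 - <<'E'
from h import *
for n in ('top','scene','wrist'):
    s,_=snap(n,n+'0.png'); m,Rw,c=cam(n,s); print(n,c.round(3),Rw[:,2].round(2),m['fx'],m['k1'])
print(s)
E
```

```text
pics
top [ 0.277 -0.035  1.303] [ 0.2   0.   -0.98] 532.3980922529512 -0.058090762512175965
scene [ 0.101 -0.764  0.55 ] [ 0.44  0.74 -0.5 ] 486.4040000523417 -0.05402157028642966
wrist [0.151 0.56  0.383] [ 0.29 -0.13 -0.95] 394.08533448417325 -0.03248207090485105
{'t': 0.1, 'joint_positions': array([ 9.57704033e-01,  1.81427898e-01,  1.60786087e+00, -1.06380234e-05,
        1.35379779e+00, -2.06317602e-01]), 'joint_vel': array([ 3.32440418e-04, -2.44348530e-03, -3.16177049e-05,  1.72718570e-04,
       -6.28174759e-04,  8.36081750e-04]), 'tau': array([ 1.44456385e-05, -4.34817696e+01, -3.42696619e+01,  7.02387630e-02,
        3.40019481e-02, -6.68094435e-05]), 'tool_pos': array([0.22724376, 0.52772647, 0.25994483]), 'orientation': array([-2.92775508e-04,  2.01986828e-01,  9.79387954e-01, -6.87199969e-04]), 'contact_force': array([ 0.21864516,  0.18515371, -0.17289359]), 'moment': array([-0.03117655,  0.01227105,  0.00667986]), 'grasp_force': 0.0, 'gripper_width': 0.08800767975673539}
```

View pics/top0.png

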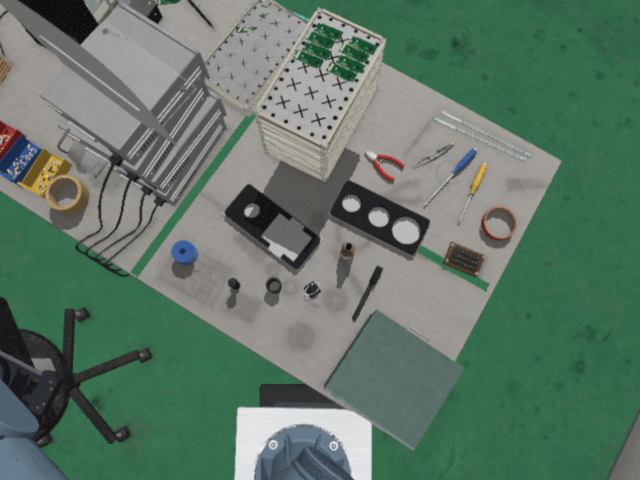

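View pics/scene0.png

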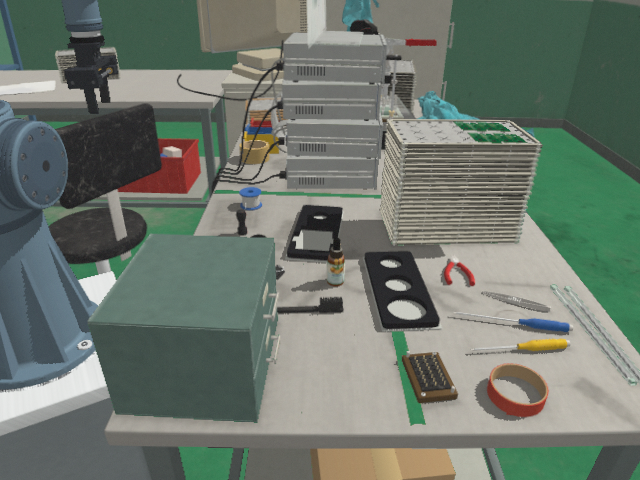

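Top view: reel (184,252), stamp (234,285), loupe (274,285), clip (312,290), bottle (347,250), brush (368,293), nest (464,258), test tray (272,227), rework tray (380,218). The stack is just behind the trays, and the cabinet is at (395,380).

```bash
python3 - <<'E'
from h import *
im=cv2.imread('pics/top0.png'); g=im.max(2)
for n,(x0,y0,x1,y1) in {'test':(215,175,328,278),'rew':(325,172,436,262)}.items():
    m=np.zeros(g.shape,np.uint8); m[y0:y1,x0:x1]=(g[y0:y1,x0:x1]<70)*255
    cs,h=cv2.findContours(m,cv2.RETR_CCOMP,cv2.CHAIN_APPROX_NONE)
    for c,hh in zip(cs,h[0]):
        a=cv2.contourArea(c)
        if a<80: continue
        p=plane('top',c[:,0]+0.0,.016 if hh[3]<0 else .010)[:,:2].astype(np.float32); r=cv2.minAreaRect(p)
        print(n,'hole' if hh[3]>=0 else 'outer',a,np.round(r[0],4),np.round(r[1],4),round(r[2],1),c[:,0].mean(0).round(0))
hsv=cv2.cvtColor(im,cv2.COLOR_BGR2HSV)
C={'reel':(184,246,.04),'stamp':(234,283,.055),'loupe':(274,285,.036),'clip':(312,290,.01),'bottle':(347,258,.0),'nest':(464,258,.012),'brushA':(378,268,.015),'brushB':(356,318,.005),'stackL':(258,115,.24),'stackR':(345,88,.24),'stackbaseL':(268,150,0.0),'stackbase':(330,178,0),'cabL':(326,388,.17),'cabtop':(378,311,.17),'cabR':(462,367,.17)}
for k,(u,v,z) in C.items(): print(k,plane('top',[(u,v)],z)[0].round(3))
cv2.imwrite('pics/crop.png',cv2.resize(im[170:330,150:500],None,fx=2.25,fy=2.25,interpolation=cv2.INTER_CUBIC))
E
```

```text
test outer 407.0 [0.5345 0.0154] [0.0547 0.1028] 56.4 [302. 249.]
test outer 1762.5 [0.6079 0.1139] [0.1744 0.1018] 53.2 [263. 216.]
test hole 196.5 [0.6294 0.1436] [0.0385 0.043 ] 47.7 [251. 210.]
rew outer 3575.5 [ 0.6173 -0.1779] [0.2363 0.1009] 63.8 [380. 217.]
rew hole 666.0 [ 0.5851 -0.245 ] [0.076  0.0712] 44.7 [406. 230.]
rew hole 370.5 [ 0.6196 -0.1752] [0.0544 0.0556] 1.2 [379. 217.]
rew hole 288.5 [ 0.6527 -0.1076] [0.0491 0.0476] 44.9 [351. 203.]
reel [0.528 0.299 0.04 ]
stamp [0.439 0.17  0.055]
loupe [0.438 0.077 0.036]
clip [ 0.431 -0.014  0.01 ]
bottle [ 0.514 -0.099  0.   ]
nest [ 0.517 -0.388  0.012]
brushA [ 0.488 -0.174  0.015]
brushB [ 0.366 -0.122  0.005]
stackL [0.779 0.107 0.24 ]
stackR [ 0.847 -0.079  0.24 ]
stackbaseL [0.795 0.109 0.   ]
stackbase [ 0.722 -0.053  0.   ]
cabL [ 0.209 -0.05   0.17 ]
cabtop [ 0.37  -0.157  0.17 ]
cabR [ 0.256 -0.334  0.17 ]
```

View pics/crop.png

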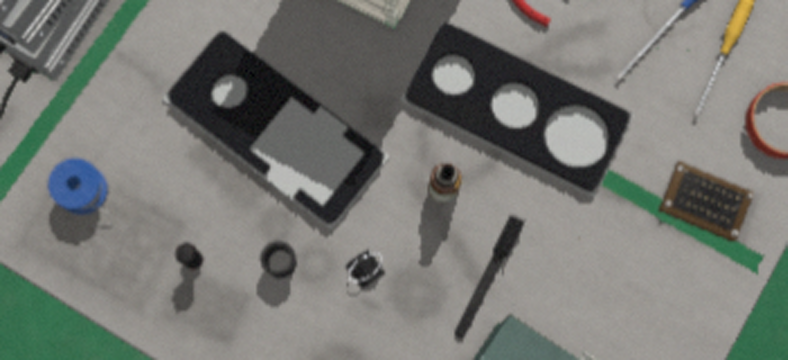

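View pics/wrist0.png

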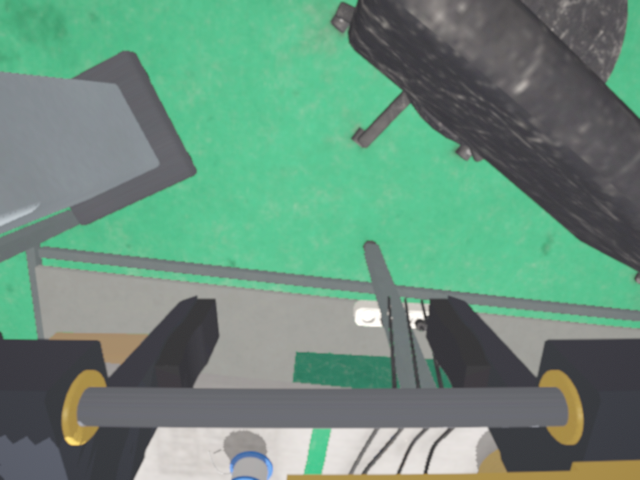

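The trays, holes and reel agree with the given sizes. The reel comes first: I'll hover short of it and look with the wrist camera.

```bash
python3 -c "
from h import *
print(plane('scene',[(287,187),(376,188),(250,208)],0).round(3))"
python3 -m creep '[{"fingers":88,"offset":[0.85,-0.7,0],"twist":0.5},{"fingers":88,"offset":[0.85,-0.7,0],"twist":0.5},{"fingers":88,"offset":[0.85,-0.7,0],"twist":0.5},{"fingers":88,"offset":[0.85,-0.7,0],"twist":0.5},{"fingers":88,"offset":[0.85,-0.7,0],"twist":0.5},{"fingers":88,"offset":[0.85,-0.7,0],"twist":0.5},{"fingers":88,"offset":[0.85,-0.7,0],"twist":0.5},{"fingers":88,"offset":[0.85,-0.7,0],"twist":0.5}]'
python3 -m creep '[{"fingers":88,"offset":[0,0,0],"twist":0},{"fingers":88,"offset":[0,0,0],"twist":0}]'
python3 - <<'E'
from h import *
s,im=snap('wrist','w1.png'); print(s['tool_pos'],s['orientation'],s['t'])
hsv=cv2.cvtColor(im,cv2.COLOR_BGR2HSV)
m=cv2.inRange(hsv,(105,120,60),(130,255,255)); cs,_=cv2.findContours(m,cv2.RETR_EXTERNAL,cv2.CHAIN_APPROX_NONE)
for c in sorted(cs,key=cv2.contourArea)[-3:]:
    p=plane('wrist',c[:,0],.04,s)[:,:2].astype(np.float32); print(cv2.contourArea(c),cv2.boundingRect(c),cv2.minEnclosingCircle(p),cv2.fitEllipse(p))
E
```

```text
[[0.65  0.362 0.   ]
 [0.867 0.239 0.   ]
 [0.508 0.288 0.   ]]
t: 1.15
tool_pos: [0.5004, 0.303, 0.2604]
orientation: [-0.0, -0.007, 1.0, -0.0]
contact_force: [0.3, 0.3, 0.4]
gripper_width: 0.0879
grasp_force: 0.0
t: 1.4
tool_pos: [0.499, 0.3042, 0.2603]
orientation: [-0.001, -0.006, 1.0, 0.0]
contact_force: [0.1, 0.3, -0.0]
gripper_width: 0.0883
grasp_force: 0.0
[0.49901199 0.30417413 0.26025216] [-6.01163620e-04 -5.59663451e-03  9.99984158e-01  5.57732888e-06] 1.4
2903.0 (291, 188, 59, 65) ((0.5121893882751465, 0.30190277099609375), 0.030354324728250504) ((0.5127855539321899, 0.30199381709098816), (0.05210826173424721, 0.060189660638570786), 85.79829406738281)
```

View pics/w1.png

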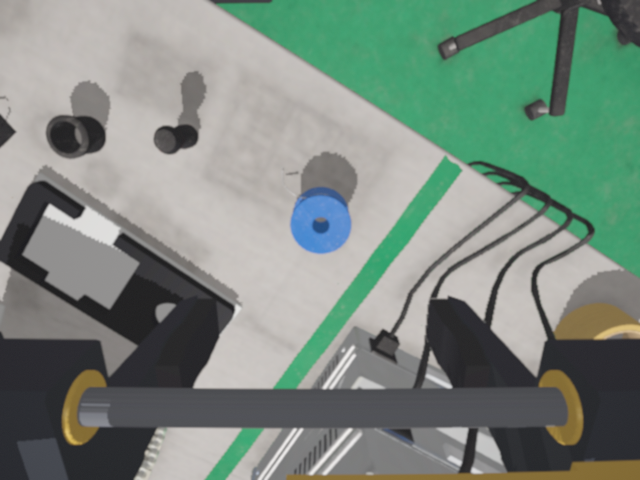

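Wrist view: reel's upper flange is centred near (320,223), with the stamp at (168,140), loupe at (68,137) and test tray lower left. The instruments are clear of the gripper.

```bash
python3 - <<'E'
from h import *
s=status.get_state()
for k,p,z in (('reel',(320,222.5),.04),('reelhub',(320,226),.04),('reelL',(291,222),.04),('reelR',(350,222),.04),('stamp head',(167,140),.05),('stamp foot',(189,134),.004),('loupe',(68,137),.036)):
    print(k,plane('wrist',[p],z,s)[0].round(4))
im=cv2.imread('pics/w1.png'); hsv=cv2.cvtColor(im,cv2.COLOR_BGR2HSV)
m=cv2.inRange(hsv,(105,120,60),(130,255,255)); c=max(cv2.findContours(m,0,1)[0],key=cv2.contourArea)[:,0]
c=c[c[:,1]>222]; p=plane('wrist',c,.04,s)[:,:2]
A=np.c_[2*p,np.ones(len(p))]; q=np.linalg.lstsq(A,(p**2).sum(1),rcond=None)[0]; print('circ',q[:2],np.sqrt(q[2]+q[0]**2+q[1]**2))
E
```

```text
reel [0.5135 0.302  0.04  ]
reelhub [0.5168 0.3021 0.04  ]
reelL [0.5133 0.2758 0.04  ]
reelR [0.5128 0.3292 0.04  ]
stamp head [0.4411 0.1748 0.05  ]
stamp foot [0.439  0.1785 0.004 ]
loupe [0.4398 0.0828 0.036 ]
circ [0.51571341 0.30223811] 0.026241286076647243
```

```bash
python3 -m creep '[{"fingers":88,"offset":[0.4,-0.05,-0.9],"twist":0},{"fingers":88,"offset":[0,0,-0.9],"twist":0},{"fingers":88,"offset":[0,0,-0.9],"twist":0},{"fingers":88,"offset":[0,0,-0.9],"twist":0},{"fingers":88,"offset":[0,0,-0.9],"twist":0},{"fingers":88,"offset":[0,0,-0.5],"twist":0},{"fingers":88,"offset":[0,0,-0.45],"twist":0},{"fingers":88,"offset":[0,0,0],"twist":0}]'
python3 -m creep '[{"fingers":40,"offset":[0,0,0],"twist":0},{"fingers":40,"offset":[0,0,0],"twist":0},{"fingers":40,"offset":[0,0,0],"twist":0},{"fingers":40,"offset":[0,0,0],"twist":0},{"fingers":40,"offset":[0,0,0],"twist":0}]'
```

```text
t: 2.45
tool_pos: [0.5147, 0.3022, 0.0418]
orientation: [-0.001, -0.006, 1.0, -0.0]
contact_force: [-0.5, -0.8, 0.8]
gripper_width: 0.0877
grasp_force: 0.0
t: 3.08
tool_pos: [0.5159, 0.3022, 0.0433]
orientation: [0.0, -0.006, 1.0, 0.0]
contact_force: [-0.8, -0.2, 4.2]
gripper_width: 0.0534
grasp_force: 29.7
```

```bash
python3 -m creep '[{"fingers":40,"offset":[0,0,0.2],"twist":0},{"fingers":40,"offset":[0,0,0.5],"twist":0},{"fingers":40,"offset":[0,0,0.8],"twist":0},{"fingers":40,"offset":[0,0,0.8],"twist":0},{"fingers":40,"offset":[0,0,0.8],"twist":0},{"fingers":40,"offset":[0,0,0],"twist":0}]'
python3 - <<'E'
from h import *
s,im=snap('wrist','w2.png'); 
print(s['tool_pos'],proj('wrist',[s['tool_pos']-[0,0,.003],s['tool_pos']+[.028,0,-.002],s['tool_pos']+[-.028,0,-.002]],s).round(1))
E
```

```text
t: 3.82
tool_pos: [0.5175, 0.3029, 0.1707]
orientation: [0.003, -0.006, 1.0, 0.001]
contact_force: [0.7, -0.3, -2.4]
gripper_width: 0.0527
grasp_force: 29.9
[0.51751177 0.30287484 0.17073468] [[324.4 345.1]
 [323.5 407.4]
 [325.5 277.2]]
```

View pics/w2.png

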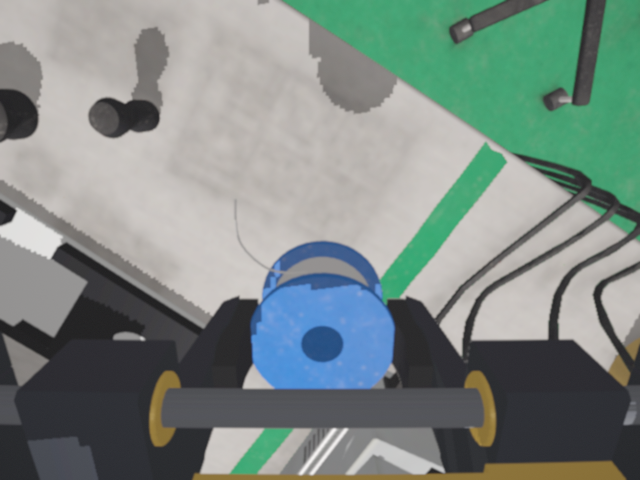

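The reel is held centred (hub at (323,344) against the grasp point at (324,345)). Next I carry it over the rework tray.

```bash
python3 -m creep '[{"fingers":40,"offset":[0,-0.5,0.35],"twist":0},{"fingers":40,"offset":[0.1,-0.9,0.35],"twist":0},{"fingers":40,"offset":[0.1,-0.95,0.35],"twist":0},{"fingers":40,"offset":[0.1,-0.95,0.35],"twist":0},{"fingers":40,"offset":[0.1,-0.95,0.35],"twist":0},{"fingers":40,"offset":[0.1,-0.95,0.35],"twist":0},{"fingers":40,"offset":[0.1,-0.95,0.2],"twist":0},{"fingers":40,"offset":[0.1,-0.95,0],"twist":0}]'
python3 -m creep '[{"fingers":40,"offset":[0.1,-0.95,0],"twist":0},{"fingers":40,"offset":[0.1,-0.95,0],"twist":0},{"fingers":40,"offset":[0.1,-0.95,0],"twist":0},{"fingers":40,"offset":[0.1,-0.95,0],"twist":0},{"fingers":40,"offset":[0,-0.8,0],"twist":0},{"fingers":40,"offset":[0,-0.4,0],"twist":0},{"fingers":40,"offset":[0,0,0],"twist":0},{"fingers":40,"offset":[0,0,0],"twist":0}]'
python3 - <<'E'
from h import *
s,im=snap('wrist','w3.png'); print(s['tool_pos'],s['joint_positions'].round(2))
print(proj('wrist',[[.585,-.245,.01],[.6196,-.175,.01],[.6527,-.1076,.01],[.517,-.388,.012]],s).round(0))
g=im.max(2); m=(g<70).astype(np.uint8)*255
cs,h=cv2.findContours(m,cv2.RETR_CCOMP,cv2.CHAIN_APPROX_NONE)
for c,hh in zip(cs,h[0]):
    if hh[3]>=0 and cv2.contourArea(c)>400:
        p=plane('wrist',c[:,0],.016,s)[:,:2].astype(np.float32); print(cv2.boundingRect(c),np.round(cv2.fitEllipse(p)[0],4),np.round(cv2.fitEllipse(p)[1],4))
E
```

```text
t: 4.88
tool_pos: [0.543, 0.0158, 0.2588]
orientation: [-0.0, -0.006, 1.0, -0.0]
contact_force: [0.7, 0.4, -2.6]
gripper_width: 0.0534
grasp_force: 29.9
t: 5.88
tool_pos: [0.5592, -0.1809, 0.2585]
orientation: [-0.0, -0.006, 1.0, 0.0]
contact_force: [1.2, -0.3, -1.5]
gripper_width: 0.053
grasp_force: 29.9
[ 0.55922496 -0.18094685  0.25846082] [-0.51  0.21  1.58  0.    1.36 -2.1 ]
[[257. 225.]
 [328. 258.]
 [392. 289.]
 [101. 154.]]
```

View pics/w3.png

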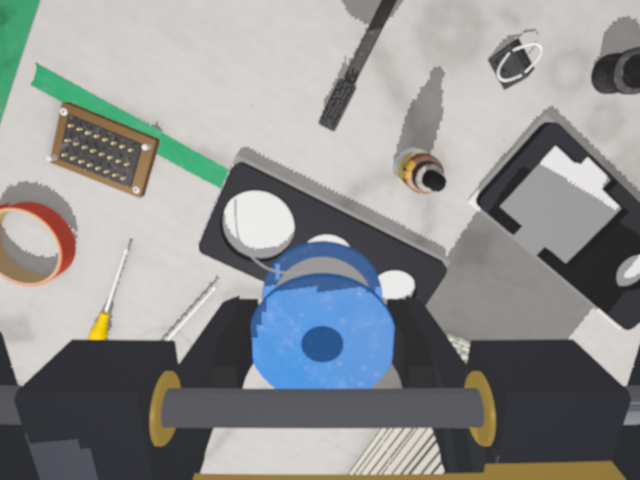

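The reel hole shows at (258,224), matching the top-camera estimate. Nest is at (104,150), bottle at (420,170), test tray at right.

```bash
python3 - <<'E'
from h import *
s=status.get_state(); im=cv2.imread('pics/w3.png'); hsv=cv2.cvtColor(im,cv2.COLOR_BGR2HSV); g=im.max(2)
m=np.zeros(g.shape,np.uint8); m[183:266,215:302]=(g[183:266,215:302]>110)*255; m[:,:]=cv2.morphologyEx(m,cv2.MORPH_CLOSE,np.ones((5,5)))
c=max(cv2.findContours(m,0,1)[0],key=cv2.contourArea)[:,0]
p=plane('wrist',c,.010,s)[:,:2].astype(np.float32); print(cv2.boundingRect(c),cv2.fitEllipse(p),cv2.minEnclosingCircle(p))
# nest: 4 corners of brown block top
m=cv2.inRange(hsv,(5,60,40),(22,255,190)); m[:90]=0;m[205:]=0;m[:,:40]=0;m[:,170:]=0
m=cv2.morphologyEx(m,cv2.MORPH_CLOSE,np.ones((9,9)))
c=max(cv2.findContours(m,0,1)[0],key=cv2.contourArea)[:,0]; r=cv2.minAreaRect(plane('wrist',c,.012,s)[:,:2].astype(np.float32)); print('nest',r, cv2.boundingRect(c))
k,q=[(f,plane('wrist',[f],.016,s)[0,:2].round(4)) for f in ((238,165),(447,262))],plane('wrist',[(553,122),(476,203)],.016,s)[:,:2]
print('rework top edge corners',k,'test corners',q)
print('bottle',plane('wrist',[(434,180)],.1,s)[0],plane('wrist',[(410,163)],.01,s)[0])
E
```

```text
(223, 190, 79, 76) ((0.5892375707626343, -0.2404802143573761), (0.06553284078836441, 0.08862841874361038), 133.0436553955078) ((0.595196008682251, -0.23763063549995422), 0.04812432453036308)
nest ((0.514803409576416, -0.3851166367530823), (0.09100576490163803, 0.05933188274502754), 67.57711029052734) (51, 103, 108, 94)
rework top edge corners [((238, 165), array([ 0.5265, -0.2593])), ((447, 262), array([ 0.6202, -0.0558]))] test corners [[ 0.48398656  0.02557594]
 [ 0.55956944 -0.03478725]]
bottle [ 0.52393918 -0.10149549  0.1       ] [ 0.52357835 -0.09967823  0.01      ]
```

```bash
python3 -m creep '[{"fingers":40,"offset":[0.33,-0.79,0],"twist":0},{"fingers":40,"offset":[0.33,-0.79,-0.4],"twist":0},{"fingers":40,"offset":[0,0,-0.8],"twist":0},{"fingers":40,"offset":[0,0,-0.8],"twist":0},{"fingers":40,"offset":[0,0,-0.8],"twist":0},{"fingers":40,"offset":[0,0,-0.6],"twist":0},{"fingers":40,"offset":[0,0,-0.2],"twist":0},{"fingers":40,"offset":[0,0,0],"twist":0}]'
python3 -m creep '[{"fingers":40,"offset":[0,0,0],"twist":0}]'
python3 - <<'E'
from h import *
s,im=snap('wrist','w4.png'); print(s['tool_pos'])
E
```

```text
t: 6.92
tool_pos: [0.5861, -0.2444, 0.1148]
orientation: [-0.0, -0.007, 1.0, 0.0]
contact_force: [0.2, 0.1, -0.6]
gripper_width: 0.0532
grasp_force: 29.9
t: 7.05
tool_pos: [0.5868, -0.2453, 0.1162]
orientation: [0.001, -0.006, 1.0, -0.001]
contact_force: [0.3, -0.3, -2.5]
gripper_width: 0.053
grasp_force: 29.9
[ 0.58680082 -0.24528105  0.11622124]
```

View pics/w4.png

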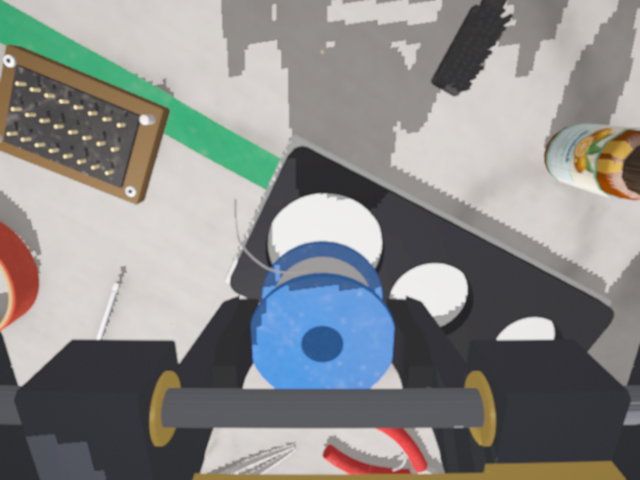

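```bash
python3 -m creep '[{"fingers":40,"offset":[0,0,-0.4],"twist":0},{"fingers":40,"offset":[0,0,-0.4],"twist":0},{"fingers":40,"offset":[0,0,-0.3],"twist":0},{"fingers":40,"offset":[0,0,-0.2],"twist":0},{"fingers":40,"offset":[0,0,-0.15],"twist":0},{"fingers":40,"offset":[0,0,-0.12],"twist":0},{"fingers":40,"offset":[0,0,0],"twist":0},{"fingers":40,"offset":[0,0,0],"twist":0}]'
```

```text
t: 8.1
tool_pos: [0.5862, -0.2453, 0.0523]
orientation: [0.0, -0.006, 1.0, -0.0]
contact_force: [0.2, 0.2, -1.9]
gripper_width: 0.0529
grasp_force: 29.9
```

```bash
python3 -m creep '[{"fingers":40,"offset":[0,0,-0.06],"twist":0},{"fingers":40,"offset":[0,0,-0.05],"twist":0},{"fingers":40,"offset":[0,0,0],"twist":0},{"fingers":40,"offset":[0,0,0],"twist":0}]'
```

```text
t: 8.6
tool_pos: [0.5858, -0.2451, 0.0474]
orientation: [-0.0, -0.006, 1.0, 0.0]
contact_force: [0.6, 0.6, -1.5]
gripper_width: 0.0531
grasp_force: 29.9
```

```bash
python3 -m creep '[{"fingers":40,"offset":[0,0,-0.04],"twist":0},{"fingers":40,"offset":[0,0,-0.02],"twist":0},{"fingers":40,"offset":[0,0,0],"twist":0},{"fingers":40,"offset":[0,0,0],"twist":0}]'
python3 -m creep '[{"fingers":56,"offset":[0,0,0],"twist":0},{"fingers":64,"offset":[0,0,0],"twist":0},{"fingers":80,"offset":[0,0,0],"twist":0},{"fingers":80,"offset":[0,0,0],"twist":0},{"fingers":80,"offset":[0,0,0.5],"twist":0},{"fingers":80,"offset":[0,0,0.9],"twist":0},{"fingers":80,"offset":[0,0,1],"twist":0},{"fingers":80,"offset":[0,0,1],"twist":0}]'
python3 - <<'E'
from h import *
s,im=snap('wrist','w5.png'); print(s['tool_pos'])
hsv=cv2.cvtColor(im,cv2.COLOR_BGR2HSV); m=cv2.inRange(hsv,(105,120,60),(130,255,255)); c=max(cv2.findContours(m,0,1)[0],key=cv2.contourArea)
x,y,w,h=cv2.boundingRect(c);print(x,y,w,h, plane('wrist',[(x+w/2,y+h-w*.49)],.044,s))
E
```

```text
t: 9.1
tool_pos: [0.586, -0.2452, 0.0472]
orientation: [-0.0, -0.006, 1.0, -0.0]
contact_force: [-7.0, 4.1, 13.4]
gripper_width: 0.0527
grasp_force: 29.4
t: 10.1
tool_pos: [0.5861, -0.2452, 0.184]
orientation: [0.001, -0.006, 1.0, -0.0]
contact_force: [-0.2, -0.3, 1.2]
gripper_width: 0.08
grasp_force: 0.0
[ 0.58606658 -0.24519111  0.18396144]
282 185 80 86 [[ 0.58496074 -0.24623507  0.044     ]]
```

View pics/w5.png

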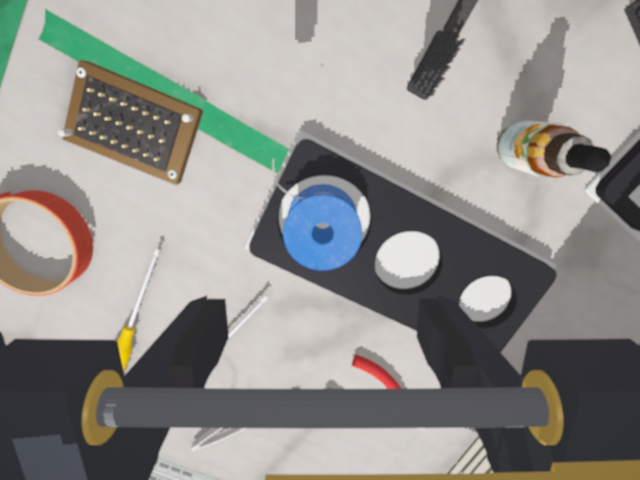

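Reel sits in its hole at (322,228), and the loupe hole at (408,258) and bottle hole at (486,297) are clearly visible.

```bash
python3 - <<'E'
from h import *
s=status.get_state(); im=cv2.imread('pics/w5.png'); g=im.max(2); hsv=cv2.cvtColor(im,cv2.COLOR_BGR2HSV)
for n,(x0,y0,x1,y1) in {'loupehole':(370,226,445,292),'bottlehole':(456,270,516,326)}.items():
    m=np.zeros(g.shape,np.uint8); m[y0:y1,x0:x1]=(g[y0:y1,x0:x1]>110)*255
    c=max(cv2.findContours(m,0,1)[0],key=cv2.contourArea)[:,0]
    p=plane('wrist',c,.010,s)[:,:2].astype(np.float32); e=cv2.fitEllipse(p);print(n,cv2.boundingRect(c),np.round(e[0],4),np.round(e[1],4))
m=cv2.inRange(hsv,(5,60,40),(22,255,190)); m[:55]=0;m[187:]=0;m[:,:50]=0;m[:,205:]=0
m=cv2.morphologyEx(m,cv2.MORPH_CLOSE,np.ones((9,9)))
c=max(cv2.findContours(m,0,1)[0],key=cv2.contourArea)[:,0]; print('nest',cv2.minAreaRect(plane('wrist',c,.012,s)[:,:2].astype(np.float32)))
print('bottle',plane('wrist',[(598,158)],.102,s)[0],plane('wrist',[(514,148)],.003,s)[0])
c=plane('wrist',[(299,140),(555,266),(249,247)],.016,s)[:,:2]; d=c[1]-c[0]; print(c,np.degrees(np.arctan2(d[1],d[0])))
E
```

```text
loupehole (375, 231, 65, 58) [ 0.625  -0.1783] [0.0497 0.0539]
bottlehole (459, 275, 53, 46) [ 0.6595 -0.1077] [0.0408 0.0452]
nest ((0.5191165804862976, -0.39140117168426514), (0.09267295151948929, 0.06045525148510933), 67.7596664428711)
bottle [ 0.52873492 -0.1014457   0.102     ] [ 0.53389702 -0.10086133  0.003     ]
[[ 0.52926494 -0.26622911]
 [ 0.62671385 -0.05687503]
 [ 0.61332655 -0.30705077]] 65.03924048635942
```

```bash
python3 -m creep '[{"fingers":80,"offset":[-0.2,-0.45,0.1],"twist":-1},{"fingers":80,"offset":[-0.2,-0.45,0.1],"twist":-1},{"fingers":80,"offset":[-0.2,-0.45,0.1],"twist":-1},{"fingers":80,"offset":[-0.2,-0.45,0.1],"twist":-1},{"fingers":80,"offset":[-0.2,-0.45,0.1],"twist":-1},{"fingers":80,"offset":[-0.2,-0.45,0.1],"twist":-1},{"fingers":80,"offset":[-0.2,-0.45,0.1],"twist":-1},{"fingers":80,"offset":[-0.2,-0.45,0.1],"twist":-1}]'
python3 -m creep '[{"fingers":84,"offset":[0,0,0],"twist":-1},{"fingers":84,"offset":[0,0,0],"twist":-1},{"fingers":84,"offset":[0,0,0],"twist":-1},{"fingers":84,"offset":[0,0,0],"twist":-1},{"fingers":84,"offset":[0,0,0],"twist":-1},{"fingers":84,"offset":[0,0,0],"twist":-1},{"fingers":84,"offset":[0,0,0],"twist":-1},{"fingers":84,"offset":[0,0,0],"twist":-1}]'
python3 -m creep '[{"fingers":84,"offset":[0,0,0],"twist":-1},{"fingers":84,"offset":[0,0,0],"twist":-1},{"fingers":84,"offset":[0,0,0],"twist":-0.83},{"fingers":84,"offset":[0,0,0],"twist":0},{"fingers":84,"offset":[0,0,0],"twist":0}]'
python3 - <<'E'
from h import *
s,im=snap('wrist','w6.png'); print(s['tool_pos'],s['orientation'],s['joint_positions'].round(2))
q=s['orientation'];a=np.degrees(2*np.arctan2(q[2],q[1]))-90;print('closing',a)
hsv=cv2.cvtColor(im,cv2.COLOR_BGR2HSV)
m=cv2.inRange(hsv,(5,60,40),(22,255,190)); m=cv2.morphologyEx(m,cv2.MORPH_CLOSE,np.ones((9,9)))
for c in sorted(cv2.findContours(m,0,1)[0],key=cv2.contourArea)[-2:]: print('nest',cv2.boundingRect(c),cv2.minAreaRect(plane('wrist',c[:,0],.012,s)[:,:2].astype(np.float32)))
E
```

```text
t: 11.15
tool_pos: [0.5218, -0.3898, 0.2147]
orientation: [0.001, 0.403, 0.915, -0.0]
contact_force: [-0.8, 0.8, -0.9]
gripper_width: 0.0801
grasp_force: 0.0
t: 12.15
tool_pos: [0.5221, -0.3892, 0.2145]
orientation: [0.001, 0.74, 0.672, 0.0]
contact_force: [0.2, 1.1, 1.1]
gripper_width: 0.084
grasp_force: 0.0
t: 12.78
tool_pos: [0.522, -0.3892, 0.2138]
orientation: [0.0, 0.83, 0.558, 0.0]
contact_force: [0.1, 0.3, 0.1]
gripper_width: 0.0835
grasp_force: 0.0
[ 0.52197972 -0.38918393  0.21381233] [3.94191111e-04 8.29962296e-01 5.57819351e-01 6.51944071e-05] [-0.82  0.39  1.45  0.    1.31 -0.44]
closing -22.189743683981405
nest (276, 459, 364, 21) ((0.5549356341362, -0.7213486433029175), (0.030678460374474525, 0.4137725830078125), 66.54461669921875)
nest (279, 158, 71, 103) ((0.5158273577690125, -0.3869708776473999), (0.08897730708122253, 0.057826876640319824), 67.65599822998047)
```

```bash
python3 -m creep '[{"fingers":84,"offset":[-0.15,0.05,-0.9],"twist":0},{"fingers":84,"offset":[0,0,-0.9],"twist":0},{"fingers":84,"offset":[0,0,-0.9],"twist":0},{"fingers":84,"offset":[0,0,-0.9],"twist":0},{"fingers":84,"offset":[0,0,-0.6],"twist":0},{"fingers":84,"offset":[0,0,-0.3],"twist":0},{"fingers":84,"offset":[0,0,-0.2],"twist":0},{"fingers":84,"offset":[0,0,0],"twist":0}]'
python3 -m creep '[{"fingers":84,"offset":[0,0,0],"twist":0}]'
```

```text
t: 13.82
tool_pos: [0.516, -0.3872, 0.0253]
orientation: [0.0, 0.83, 0.557, 0.0]
contact_force: [-0.2, -0.7, 0.1]
gripper_width: 0.0842
grasp_force: 0.0
t: 13.95
tool_pos: [0.5165, -0.3877, 0.0262]
orientation: [0.001, 0.83, 0.557, 0.0]
contact_force: [-0.6, 0.6, 0.3]
gripper_width: 0.084
grasp_force: 0.0
```

```bash
python3 -m creep '[{"fingers":84,"offset":[0,0,-0.03],"twist":0},{"fingers":45,"offset":[0,0,0],"twist":0},{"fingers":45,"offset":[0,0,0],"twist":0},{"fingers":45,"offset":[0,0,0],"twist":0},{"fingers":45,"offset":[0,0,0],"twist":0},{"fingers":45,"offset":[0,0,0],"twist":0}]'
python3 -m creep '[{"fingers":45,"offset":[0,0,0.15],"twist":0},{"fingers":45,"offset":[0,0,0.4],"twist":0},{"fingers":45,"offset":[0,0,0.8],"twist":0},{"fingers":45,"offset":[0,0,0.9],"twist":0},{"fingers":45,"offset":[0,0,0.9],"twist":0},{"fingers":45,"offset":[0,0,0.9],"twist":0},{"fingers":45,"offset":[0,0,0.9],"twist":0},{"fingers":45,"offset":[0,0,0.5],"twist":0}]'
```

```text
t: 14.7
tool_pos: [0.5159, -0.3871, 0.024]
orientation: [-0.0, 0.83, 0.557, -0.0]
contact_force: [-0.2, -0.5, 1.3]
gripper_width: 0.0594
grasp_force: 30.0
t: 15.7
tool_pos: [0.5165, -0.3877, 0.2454]
orientation: [0.002, 0.83, 0.557, 0.0]
contact_force: [0.1, -0.3, -2.4]
gripper_width: 0.0597
grasp_force: 30.0
```

```bash
python3 -m creep '[{"fingers":45,"offset":[0.05,0.5,0],"twist":-0.3},{"fingers":45,"offset":[0.05,0.9,0],"twist":-0.3},{"fingers":45,"offset":[0.05,0.9,0],"twist":-0.3},{"fingers":45,"offset":[0.1,0.9,0],"twist":-0.3},{"fingers":45,"offset":[0.1,0.9,0],"twist":-0.3},{"fingers":45,"offset":[0.1,0.9,0],"twist":-0.3},{"fingers":45,"offset":[0.1,0.9,0],"twist":-0.3},{"fingers":45,"offset":[0.1,0.9,0],"twist":-0.33}]'
python3 -m creep '[{"fingers":45,"offset":[0.1,0.9,0],"twist":0},{"fingers":45,"offset":[0.1,0.9,0],"twist":0},{"fingers":45,"offset":[0,0.9,0],"twist":0},{"fingers":45,"offset":[0,0.5,0],"twist":0},{"fingers":45,"offset":[0,0.2,0],"twist":0},{"fingers":45,"offset":[0,0,0],"twist":0},{"fingers":45,"offset":[0,0,0],"twist":0}]'
python3 - <<'E'
from h import *
s,im=snap('wrist','w7.png'); print(s['tool_pos']);q=s['orientation'];print('closing',np.degrees(2*np.arctan2(q[2],q[1]))-90)
E
```

```text
t: 16.7
tool_pos: [0.5416, -0.1138, 0.2418]
orientation: [-0.0, 0.895, 0.447, -0.0]
contact_force: [-0.3, 0.5, -2.3]
gripper_width: 0.06
grasp_force: 30.0
t: 17.58
tool_pos: [0.55, 0.0199, 0.2419]
orientation: [0.0, 0.895, 0.447, -0.0]
contact_force: [-0.2, 0.6, -1.9]
gripper_width: 0.0594
grasp_force: 30.0
[0.55000911 0.01989561 0.24189253]
closing -36.926492021617804
```

View pics/w7.png

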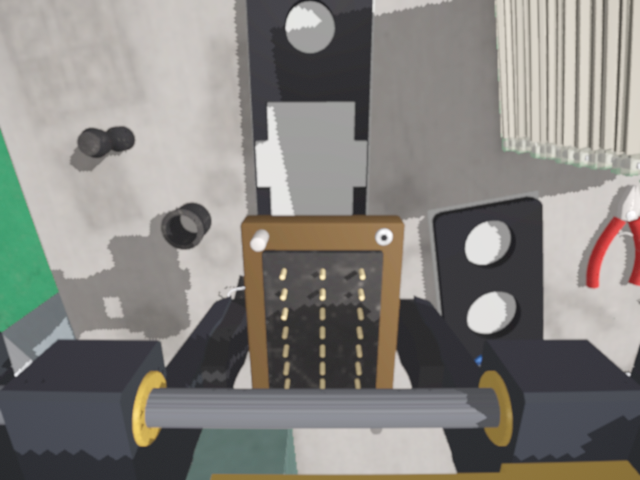

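Wrist view: the nest is held square, with the oblong cut-out above it (columns 268–356, top edge row 101, notches rows 140–187) and the stamp hole at (310,27).

```bash
python3 - <<'E'
from h import *
s=status.get_state(); im=cv2.imread('pics/w7.png'); g=im.max(2); s['tool_pos']
def P(px,z): return plane('wrist',px,z,s)[:,:2]
# foam outer edges (right edge on top surface; left edge has light sheet + shade)
rows=[20,40,60,75,125,195]
# cut-out corners: upper edge y, left/right walls
def info(name,a,b):
    d=b-a; print(name,a.round(4),b.round(4),'ang',np.degrees(np.arctan2(d[1],d[0])).round(2),'len',np.hypot(*d).round(4))
for r in (50,120,205):
    x=g[r,225:400]; dk=np.where(x<60)[0]+225; 
    runs=np.split(dk,np.where(np.diff(dk)>1)[0]+1); print(r,[(q[0],q[-1]) for q in runs if len(q)>2])
for c in (285,310,340): 
    x=g[60:215,c]; i=np.where(x>80)[0]; print(c,i[:1]+60)
print('notch rows L',[r for r in range(120,210) if g[r,261]>90][::46],'R',[ (r) for r in range(110,215) if g[r,363]>80][:1],[ (r) for r in range(110,215) if g[r,363]>80][-1:])
m=np.zeros(g.shape,np.uint8); m[0:60,280:340]=(g[0:60,280:340]>80)*255
c=max(cv2.findContours(m,0,1)[0],key=cv2.contourArea)[:,0]; print('stamp hole',cv2.boundingRect(c),cv2.fitEllipse(P(c,.010).astype(np.float32)))
# nest in hand: block front edge corners at z=block top
z=s['tool_pos'][2]-.022-.004+.012
print('nest front corners px->', P([(244,217),(402,217)],z))
E
```

```text
50 [(np.int64(272), np.int64(295)), (np.int64(324), np.int64(369))]
120 [(np.int64(356), np.int64(367))]
205 [(np.int64(354), np.int64(364))]
285 [101]
310 [101]
340 [101]
notch rows L [140, 186] R [140] [186]
stamp hole (285, 1, 51, 53) ((0.6298533082008362, 0.14207497239112854), (0.03839913755655289, 0.04025167599320412), 52.562164306640625)
nest front corners px-> [[0.55549089 0.07310293]
 [0.60085539 0.03890214]]
```

```bash
python3 - <<'E'
from h import *
s=status.get_state()
P=lambda px,z: plane('wrist',px,z,s)[:,:2]
A=P([(312,163.5)],.010)[0]; B=np.array([.6299,.1421]); d=B-A; print(A,np.hypot(*d),np.degrees(np.arctan2(d[1],d[0])))
e=P([(371.5,20),(370,50),(368,120),(366,200)],.016); d=e[0]-e[-1]; print('right edge ang',np.degrees(np.arctan2(d[1],d[0])))
a=np.radians(53.1); u=np.array([np.cos(a),np.sin(a)]); n=np.array([u[1],-u[0]]); print('axis offset from right edge', (e-A)@n, 'top edge y', (P([(310,101)],.004)-A)@u,(P([(310,101)],.016)-A)@u, (P([(269,120),(356,120)],.010)-A)@n,(B-A)@n)
E
```

```text
[0.56474537 0.05375848] 0.10976953311815996 53.59006653921291
right edge ang 53.17573043712063
axis offset from right edge [0.04839386 0.0479163  0.04805383 0.04858661] top edge y [0.05296706] [0.05277014] [-0.03677838  0.03835483] -0.0009388775184912749
```

```bash
python3 -m creep '[{"fingers":45,"offset":[0.18,0.43,0],"twist":0},{"fingers":45,"offset":[0.17,0.43,-0.3],"twist":0},{"fingers":45,"offset":[0,0,-0.8],"twist":0},{"fingers":45,"offset":[0,0,-0.9],"twist":0},{"fingers":45,"offset":[0,0,-0.9],"twist":0},{"fingers":45,"offset":[0,0,-0.9],"twist":0},{"fingers":45,"offset":[0,0,-0.5],"twist":0},{"fingers":45,"offset":[0,0,-0.2],"twist":0}]'
python3 -m creep '[{"fingers":45,"offset":[0,0,0],"twist":0},{"fingers":45,"offset":[0,0,0],"twist":0}]'
python3 - <<'E'
from h import *
s,im=snap('wrist','w8.png'); print(s['tool_pos'],s['contact_force'])
E
```

```text
t: 18.62
tool_pos: [0.5627, 0.0565, 0.0595]
orientation: [-0.001, 0.894, 0.448, -0.001]
contact_force: [-0.1, 0.0, -0.6]
gripper_width: 0.0596
grasp_force: 30.0
t: 18.88
tool_pos: [0.5648, 0.0555, 0.0628]
orientation: [0.0, 0.894, 0.447, 0.001]
contact_force: [-0.4, 0.1, -0.7]
gripper_width: 0.0597
grasp_force: 30.0
[0.56476136 0.05551272 0.06284803] [-0.40934759  0.10362008 -0.74969689]
```

View pics/w8.png

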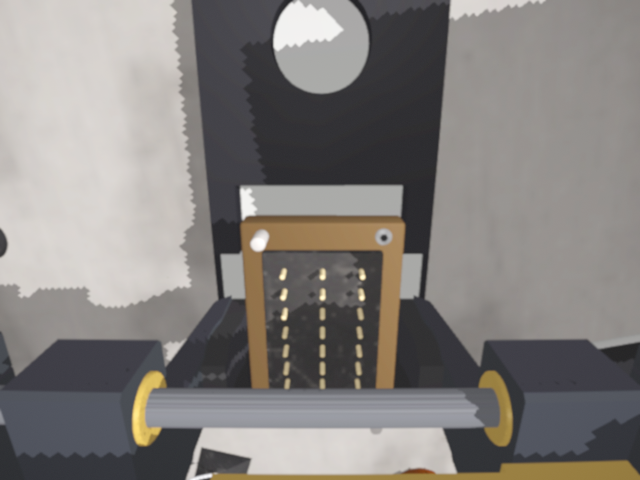

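The nest hangs centred left-right over its cut-out (240–403). I'll check the lengthwise offset from the cut-out's top edge at row 185.

```bash
python3 - <<'E'
from h import *
s=status.get_state(); a=np.radians(53.1); u=np.array([np.cos(a),np.sin(a)]);n=np.array([u[1],-u[0]])
for z in (.004,.016): print((plane('wrist',[(321,185),(240,200),(403,200)],z,s)[:,:2]-s['tool_pos'][:2])@np.c_[u,n])
E
python3 -m creep '[{"fingers":45,"offset":[0,0,-0.3],"twist":0},{"fingers":45,"offset":[0,0,-0.2],"twist":0},{"fingers":45,"offset":[0,0,-0.15],"twist":0},{"fingers":45,"offset":[0,0,0],"twist":0},{"fingers":45,"offset":[0,0,0],"twist":0}]'
```

```text
[[ 4.90008426e-02  5.27527924e-05]
 [ 4.19476686e-02 -3.81344517e-02]
 [ 4.18677076e-02  3.87112701e-02]]
[[ 5.12315547e-02  6.99697666e-05]
 [ 4.46436397e-02 -3.55982353e-02]
 [ 4.45689533e-02  3.61783978e-02]]
t: 19.55
tool_pos: [0.564, 0.0553, 0.036]
orientation: [0.0, 0.894, 0.447, 0.0]
contact_force: [-0.1, 0.8, -0.8]
gripper_width: 0.0597
grasp_force: 30.0
```

```bash
python3 -m creep '[{"fingers":45,"offset":[-0.04,-0.05,0],"twist":0},{"fingers":45,"offset":[0,0,-0.08],"twist":0},{"fingers":45,"offset":[0,0,-0.06],"twist":0},{"fingers":45,"offset":[0,0,-0.04],"twist":0},{"fingers":45,"offset":[0,0,-0.03],"twist":0},{"fingers":45,"offset":[0,0,0],"twist":0},{"fingers":45,"offset":[0,0,0],"twist":0}]'
```

```text
t: 20.42
tool_pos: [0.5622, 0.0533, 0.028]
orientation: [-0.0, 0.894, 0.447, -0.0]
contact_force: [-3.7, 0.6, 5.7]
gripper_width: 0.0598
grasp_force: 30.0
```

```bash
python3 -m creep '[{"fingers":62,"offset":[0,0,0],"twist":0},{"fingers":68,"offset":[0,0,0],"twist":0},{"fingers":68,"offset":[0,0,0],"twist":0},{"fingers":68,"offset":[0,0,0.4],"twist":0},{"fingers":68,"offset":[0,0,0.9],"twist":0},{"fingers":68,"offset":[0,0,1],"twist":0},{"fingers":60,"offset":[0,0,1],"twist":0},{"fingers":60,"offset":[-0.3,0.3,1],"twist":0}]'
python3 -m creep '[{"fingers":60,"offset":[-0.7,0.7,0.3],"twist":0},{"fingers":60,"offset":[-0.7,0.7,0],"twist":0},{"fingers":60,"offset":[-0.7,0.6,0],"twist":0},{"fingers":60,"offset":[-0.6,0.5,0],"twist":0},{"fingers":60,"offset":[0,0,0],"twist":0},{"fingers":60,"offset":[0,0,0],"twist":0}]'
python3 - <<'E'
from h import *
s,im=snap('wrist','w9.png'); print(s['tool_pos'],s['joint_positions'].round(2))
print(proj('wrist',[[.44,.176,.05],[.44,.176,0],[.439,.08,.036],[.563,.054,.014]],s).round(0))
E
```

```text
t: 21.42
tool_pos: [0.5508, 0.0648, 0.2022]
orientation: [0.001, 0.895, 0.447, 0.001]
contact_force: [1.5, 0.7, 0.2]
gripper_width: 0.0598
grasp_force: 0.0
t: 22.18
tool_pos: [0.4432, 0.165, 0.2124]
orientation: [0.001, 0.894, 0.447, 0.001]
contact_force: [0.1, 0.8, -0.5]
gripper_width: 0.06
grasp_force: 0.0
[0.44319298 0.16498891 0.21242826] [ 0.1  -0.    1.91 -0.    1.23  0.75]
[[309. 215.]
 [311. 201.]
 [378. 300.]
 [510. 231.]]
```

View pics/w9.png

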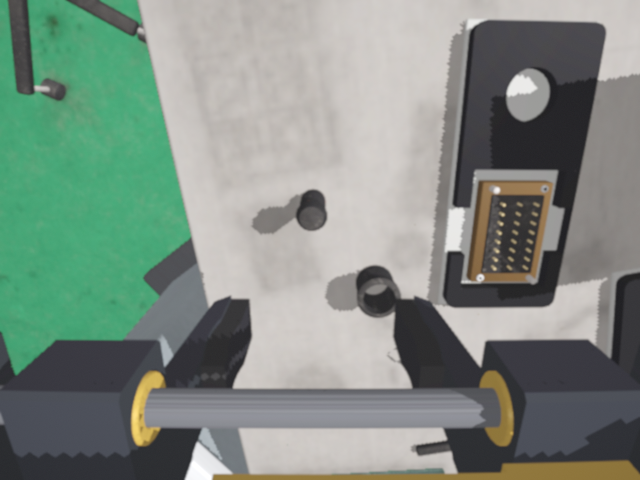

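Nest sits flat in its cut-out (512,230). The stamp knob is at (312,216) and the loupe rim at (377,296).

```bash
python3 - <<'E'
from h import *
s=status.get_state(); P=lambda p,z: plane('wrist',[p],z,s)[0].round(4)
print('stamp',P((312,216),.052),P((312,200),.004),'loupe',P((377.5,297),.036),P((375,280),.0),'nest',P((512,230),.018))
im=cv2.imread('pics/w9.png').max(2)
m=np.zeros(im.shape,np.uint8); m[185:235,290:335]=(im[185:235,290:335]<75)*255; print(cv2.boundingRect(m))
m[:]=0; m[262:320,352:398]=(im[262:320,352:398]<75)*255; print(cv2.boundingRect(m))
E
```

```text
stamp [0.442  0.1745 0.052 ] [0.4419 0.1762 0.004 ] loupe [0.4403 0.0822 0.036 ] [0.4419 0.0802 0.    ] nest [0.5639 0.0561 0.018 ]
(297, 191, 27, 33)
(357, 267, 41, 53)
```

```bash
python3 -m creep '[{"fingers":60,"offset":[-0.03,0.26,-0.6],"twist":0},{"fingers":60,"offset":[0,0,-0.8],"twist":0},{"fingers":60,"offset":[0,0,-0.8],"twist":0},{"fingers":60,"offset":[0,0,-0.8],"twist":0},{"fingers":60,"offset":[0,0,-0.6],"twist":0},{"fingers":60,"offset":[0,0,-0.3],"twist":0},{"fingers":60,"offset":[0,0,-0.13],"twist":0},{"fingers":60,"offset":[0,0,0],"twist":0}]'
python3 -m creep '[{"fingers":12,"offset":[0,0,0],"twist":0},{"fingers":12,"offset":[0,0,0],"twist":0},{"fingers":12,"offset":[0,0,0],"twist":0},{"fingers":12,"offset":[0,0,0],"twist":0},{"fingers":12,"offset":[0,0,0],"twist":0}]'
python3 -m creep '[{"fingers":12,"offset":[0,0,0],"twist":0},{"fingers":12,"offset":[0,0,0],"twist":0}]'
```

```text
t: 23.22
tool_pos: [0.4417, 0.1756, 0.0506]
orientation: [0.0, 0.894, 0.447, 0.0]
contact_force: [-0.1, 0.1, 0.1]
gripper_width: 0.0603
grasp_force: 0.0
t: 23.85
tool_pos: [0.4413, 0.1758, 0.0505]
orientation: [0.0, 0.894, 0.447, 0.0]
contact_force: [-0.9, 0.2, 2.0]
gripper_width: 0.0201
grasp_force: 29.3
t: 24.1
tool_pos: [0.4413, 0.1757, 0.0505]
orientation: [0.0, 0.894, 0.447, 0.0]
contact_force: [-1.1, -0.1, 3.8]
gripper_width: 0.0204
grasp_force: 29.2
```

```bash
python3 -m creep '[{"fingers":12,"offset":[0,0,0.2],"twist":0},{"fingers":12,"offset":[0,0,0.6],"twist":0},{"fingers":12,"offset":[0,0,0.8],"twist":0},{"fingers":12,"offset":[0.5,-0.09,0.5],"twist":0},{"fingers":12,"offset":[0.8,-0.14,0],"twist":0},{"fingers":12,"offset":[0.8,-0.15,0],"twist":0},{"fingers":12,"offset":[0.8,-0.15,0],"twist":0},{"fingers":12,"offset":[0.8,-0.15,0],"twist":0}]'
python3 -m creep '[{"fingers":12,"offset":[0.7,-0.1,0],"twist":0},{"fingers":12,"offset":[0.3,-0.05,0],"twist":0},{"fingers":12,"offset":[0,0,0],"twist":0},{"fingers":12,"offset":[0,0,0],"twist":0}]'
python3 - <<'E'
from h import *
s,im=snap('wrist','w10.png'); print(s['tool_pos'])
t=s['tool_pos']; print(proj('wrist',[t+[0,0,-.003],t+[0,0,-.0505],[.630,.1425,.010]],s).round(0))
g=im.max(2); m=(g>80).astype(np.uint8)*255; m[:120]=0; m[330:]=0; m[:,:240]=0; m[:,400:]=0
for c in cv2.findContours(m,cv2.RETR_LIST,1)[0]:
    if 600<cv2.contourArea(c)<9000: print(cv2.contourArea(c),cv2.boundingRect(c),np.round(cv2.fitEllipse(plane('wrist',c[:,0],.01,s)[:,:2].astype(np.float32))[:2],4))
E
```

```text
t: 25.1
tool_pos: [0.5898, 0.1483, 0.1344]
orientation: [-0.0, 0.894, 0.447, -0.0]
contact_force: [0.3, -0.7, -0.3]
gripper_width: 0.0204
grasp_force: 29.6
t: 25.6
tool_pos: [0.628, 0.1428, 0.1341]
orientation: [-0.0, 0.894, 0.447, -0.001]
contact_force: [-0.4, -0.3, -1.0]
gripper_width: 0.02
grasp_force: 29.6
[0.62795892 0.14279851 0.13405012]
[[321. 344.]
 [321. 289.]
 [324. 239.]]
2510.0 (293, 210, 62, 54) [[0.6306 0.1437]
 [0.0367 0.0398]]
7501.0 (240, 120, 160, 210) [[ 0.5054 -0.5098]
 [ 0.3417  1.4736]]
```

View pics/w10.png

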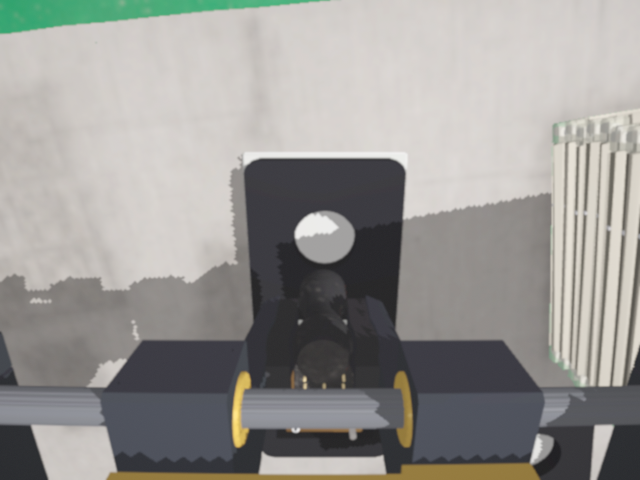

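Stamp hangs upright (foot at (323,290), predicted (321,289)) and its hole is at (324,237), just 2–3 mm off. I'll lower it.

```bash
python3 -m creep '[{"fingers":12,"offset":[0.06,0.01,-0.4],"twist":0},{"fingers":12,"offset":[0,0,-0.5],"twist":0},{"fingers":12,"offset":[0,0,-0.4],"twist":0},{"fingers":12,"offset":[0,0,-0.25],"twist":0},{"fingers":12,"offset":[0,0,-0.15],"twist":0},{"fingers":12,"offset":[0,0,-0.1],"twist":0},{"fingers":12,"offset":[0,0,0],"twist":0},{"fingers":12,"offset":[0,0,0],"twist":0}]'
python3 -m creep '[{"fingers":12,"offset":[0,0,-0.07],"twist":0},{"fingers":12,"offset":[0,0,-0.05],"twist":0},{"fingers":12,"offset":[0,0,0],"twist":0},{"fingers":12,"offset":[0,0,0],"twist":0}]'
```

```text
t: 26.65
tool_pos: [0.6319, 0.1429, 0.0629]
orientation: [0.0, 0.894, 0.447, 0.0]
contact_force: [0.1, -0.3, 0.3]
gripper_width: 0.0202
grasp_force: 29.6
t: 27.15
tool_pos: [0.6315, 0.1429, 0.0575]
orientation: [-0.0, 0.894, 0.447, -0.0]
contact_force: [0.3, 0.6, -0.6]
gripper_width: 0.0199
grasp_force: 29.6
```

```bash
python3 -m creep '[{"fingers":12,"offset":[0,0,-0.04],"twist":0},{"fingers":12,"offset":[0,0,-0.03],"twist":0},{"fingers":12,"offset":[0,0,0],"twist":0},{"fingers":12,"offset":[0,0,0],"twist":0}]'
```

```text
t: 27.65
tool_pos: [0.6315, 0.1429, 0.0546]
orientation: [-0.0, 0.894, 0.447, -0.0]
contact_force: [0.2, -0.5, -0.6]
gripper_width: 0.0202
grasp_force: 29.6
```

```bash
python3 -m creep '[{"fingers":12,"offset":[0,0,-0.03],"twist":0},{"fingers":12,"offset":[0,0,0],"twist":0},{"fingers":24,"offset":[0,0,0],"twist":0},{"fingers":36,"offset":[0,0,0],"twist":0},{"fingers":50,"offset":[0,0,0],"twist":0},{"fingers":50,"offset":[0,0,0.3],"twist":0},{"fingers":50,"offset":[0,0,0.9],"twist":0},{"fingers":58,"offset":[0,0,1],"twist":0}]'
python3 -m creep '[{"fingers":58,"offset":[-0.4,-0.1,0.3],"twist":0},{"fingers":58,"offset":[-0.8,-0.26,0],"twist":0},{"fingers":58,"offset":[-0.8,-0.26,0],"twist":0},{"fingers":58,"offset":[-0.8,-0.26,0],"twist":0},{"fingers":58,"offset":[-0.8,-0.26,0],"twist":0},{"fingers":58,"offset":[-0.8,-0.26,0],"twist":0},{"fingers":58,"offset":[-0.37,-0.13,0],"twist":0},{"fingers":58,"offset":[0,0,0],"twist":0}]'
python3 -m creep '[{"fingers":58,"offset":[0,0,0],"twist":0}]'
python3 - <<'E'
from h import *
s,im=snap('wrist','w11.png'); t=s['tool_pos'];print(t,proj('wrist',[[.4405,.0815,.036],[.6305,.143,.06]],s).round(0))
g=im.max(2); m=(g<75).astype(np.uint8)*255
for c in cv2.findContours(m,0,1)[0]:
    if 400<cv2.contourArea(c)<20000: print(cv2.contourArea(c),cv2.boundingRect(c))
E
```

```text
t: 28.65
tool_pos: [0.6312, 0.1429, 0.1426]
orientation: [-0.0, 0.894, 0.447, -0.0]
contact_force: [0.4, -0.0, 0.9]
gripper_width: 0.0571
grasp_force: 0.0
t: 29.65
tool_pos: [0.4409, 0.0815, 0.1542]
orientation: [0.0, 0.895, 0.447, 0.001]
contact_force: [0.1, 0.2, 0.2]
gripper_width: 0.0583
grasp_force: 0.0
t: 29.78
tool_pos: [0.442, 0.0817, 0.1542]
orientation: [0.0, 0.894, 0.447, 0.001]
contact_force: [0.7, -0.2, -0.6]
gripper_width: 0.0581
grasp_force: 0.0
[0.44202693 0.08171478 0.15415512] [[320. 245.]
 [561. -64.]]
6346.0 (0, 425, 204, 55)
5914.0 (0, 333, 161, 60)
5074.0 (168, 297, 85, 92)
721.5 (301, 237, 42, 30)
19063.5 (368, 224, 272, 255)
5165.0 (456, 110, 79, 105)
```

```bash
python3 -m creep '[{"fingers":58,"offset":[-0.03,0,-0.5],"twist":0},{"fingers":58,"offset":[0,0,-0.9],"twist":0},{"fingers":58,"offset":[0,0,-0.8],"twist":0},{"fingers":58,"offset":[0,0,-0.5],"twist":0},{"fingers":58,"offset":[0,0,-0.23],"twist":0},{"fingers":58,"offset":[0,0,0],"twist":0},{"fingers":58,"offset":[0,0,0],"twist":0}]'
python3 -m creep '[{"fingers":25,"offset":[0,0,0],"twist":0},{"fingers":25,"offset":[0,0,0],"twist":0},{"fingers":25,"offset":[0,0,0],"twist":0},{"fingers":25,"offset":[0,0,0],"twist":0},{"fingers":25,"offset":[0,0,0],"twist":0}]'
```

```text
t: 30.7
tool_pos: [0.4404, 0.0817, 0.037]
orientation: [0.0, 0.894, 0.447, 0.001]
contact_force: [0.0, -0.0, -0.0]
gripper_width: 0.0582
grasp_force: 0.0
t: 31.32
tool_pos: [0.4399, 0.0817, 0.0368]
orientation: [0.0, 0.894, 0.447, 0.0]
contact_force: [-0.7, -0.1, 6.4]
gripper_width: 0.0364
grasp_force: 29.8
```

```bash
python3 -m creep '[{"fingers":25,"offset":[0,0,0.2],"twist":0},{"fingers":25,"offset":[0,0,0.6],"twist":0},{"fingers":25,"offset":[0,0,1],"twist":0},{"fingers":25,"offset":[0,0,1],"twist":0},{"fingers":25,"offset":[0.2,-0.25,1],"twist":0},{"fingers":25,"offset":[0.6,-0.85,0.3],"twist":0},{"fingers":25,"offset":[0.6,-0.85,0],"twist":0},{"fingers":25,"offset":[0.6,-0.85,0],"twist":0}]'
python3 -m creep '[{"fingers":25,"offset":[0.6,-0.85,0],"twist":0},{"fingers":25,"offset":[0.6,-0.85,0],"twist":0},{"fingers":25,"offset":[0.6,-0.85,0],"twist":0},{"fingers":25,"offset":[0.6,-0.85,0],"twist":0},{"fingers":25,"offset":[0.11,-0.25,0],"twist":0},{"fingers":25,"offset":[0,0,-0.5],"twist":0},{"fingers":25,"offset":[0,0,-0.5],"twist":0},{"fingers":25,"offset":[0,0,0],"twist":0}]'
python3 -m creep '[{"fingers":25,"offset":[0,0,0],"twist":0}]'
python3 - <<'E'
from h import *
s,im=snap('wrist','w12.png'); t=s['tool_pos'];print(t)
print(proj('wrist',[t+[0,0,-.0368],[.6205,-.1765,.010],[.6527,-.1076,.01]],s).round(0))
g=im.max(2); m=(g>80).astype(np.uint8)*255; m[350:]=0
for c in cv2.findContours(m,cv2.RETR_LIST,1)[0]:
    if 600<cv2.contourArea(c)<12000: print(cv2.contourArea(c),cv2.boundingRect(c),np.round(cv2.fitEllipse(plane('wrist',c[:,0],.01,s)[:,:2].astype(np.float32))[:2],4))
E
```

```text
t: 32.33
tool_pos: [0.5201, -0.0313, 0.201]
orientation: [0.0, 0.894, 0.447, 0.0]
contact_force: [0.0, -0.0, 0.3]
gripper_width: 0.0363
grasp_force: 30.0
t: 33.33
tool_pos: [0.6176, -0.1742, 0.1569]
orientation: [-0.003, 0.894, 0.448, -0.002]
contact_force: [-0.1, 0.2, -0.5]
gripper_width: 0.0361
grasp_force: 30.0
t: 33.45
tool_pos: [0.6197, -0.1755, 0.1602]
orientation: [-0.0, 0.894, 0.448, -0.0]
contact_force: [0.6, -0.3, 0.4]
gripper_width: 0.0367
grasp_force: 30.0
[ 0.61972157 -0.17553008  0.16018869]
[[321. 302.]
 [323. 229.]
 [300. 122.]]
1011.0 (76, 240, 44, 36) [[ 0.471  -0.0927]
 [ 0.0205  0.0399]]
4016.5 (285, 194, 76, 69) [[ 0.6202 -0.1756]
 [ 0.0515  0.0543]]
4255.5 (266, 82, 73, 76) [[ 0.6542 -0.1076]
 [ 0.0476  0.0484]]
```

```bash
python3 -m creep '[{"fingers":25,"offset":[0.01,0,-0.6],"twist":0},{"fingers":25,"offset":[0,0,-0.8],"twist":0},{"fingers":25,"offset":[0,0,-0.7],"twist":0},{"fingers":25,"offset":[0,0,-0.3],"twist":0},{"fingers":25,"offset":[0,0,-0.2],"twist":0},{"fingers":25,"offset":[0,0,-0.1],"twist":0},{"fingers":25,"offset":[0,0,0],"twist":0},{"fingers":25,"offset":[0,0,0],"twist":0}]'
python3 -m creep '[{"fingers":25,"offset":[0,0,-0.08],"twist":0},{"fingers":25,"offset":[0,0,-0.07],"twist":0},{"fingers":25,"offset":[0,0,0],"twist":0},{"fingers":25,"offset":[0,0,0],"twist":0}]'
```

```text
t: 34.5
tool_pos: [0.6208, -0.1766, 0.0532]
orientation: [0.001, 0.894, 0.447, 0.0]
contact_force: [-0.7, -0.4, -0.6]
gripper_width: 0.0365
grasp_force: 30.0
t: 35.0
tool_pos: [0.6203, -0.1763, 0.0463]
orientation: [-0.0, 0.894, 0.447, -0.0]
contact_force: [0.2, -0.7, -0.3]
gripper_width: 0.0363
grasp_force: 30.0
```

```bash
python3 -m creep '[{"fingers":25,"offset":[0,0,-0.06],"twist":0},{"fingers":25,"offset":[0,0,-0.05],"twist":0},{"fingers":25,"offset":[0,0,-0.03],"twist":0},{"fingers":25,"offset":[0,0,0],"twist":0},{"fingers":25,"offset":[0,0,0],"twist":0}]'
```

```text
t: 35.62
tool_pos: [0.6203, -0.1763, 0.0409]
orientation: [-0.0, 0.894, 0.447, -0.0]
contact_force: [-1.8, 0.8, 2.9]
gripper_width: 0.0365
grasp_force: 29.9
```

```bash
python3 -m creep '[{"fingers":40,"offset":[0,0,0],"twist":0},{"fingers":52,"offset":[0,0,0],"twist":0},{"fingers":52,"offset":[0,0,0],"twist":0},{"fingers":52,"offset":[0,0,0.4],"twist":0},{"fingers":60,"offset":[0,0,0.9],"twist":0},{"fingers":60,"offset":[0,0,1],"twist":0},{"fingers":60,"offset":[0,0,1],"twist":0},{"fingers":60,"offset":[-0.1,0,1],"twist":0}]'
python3 -m creep '[{"fingers":60,"offset":[-0.6,0.4,0.3],"twist":1},{"fingers":60,"offset":[-0.6,0.5,0],"twist":1},{"fingers":60,"offset":[-0.6,0.5,0],"twist":1},{"fingers":60,"offset":[-0.52,0.5,0],"twist":1},{"fingers":60,"offset":[0,0,0],"twist":1},{"fingers":60,"offset":[0,0,0],"twist":1},{"fingers":60,"offset":[0,0,0],"twist":1},{"fingers":60,"offset":[0,0,0],"twist":1}]'
python3 -m creep '[{"fingers":60,"offset":[0,0,0],"twist":1},{"fingers":60,"offset":[0,0,0],"twist":1},{"fingers":60,"offset":[0,0,0],"twist":1},{"fingers":60,"offset":[0,0,0],"twist":1},{"fingers":60,"offset":[0,0,0],"twist":1},{"fingers":60,"offset":[0,0,0],"twist":1},{"fingers":60,"offset":[0,0,0],"twist":1},{"fingers":60,"offset":[0,0,0],"twist":1}]'
python3 -m creep '[{"fingers":60,"offset":[0,0,0],"twist":1},{"fingers":60,"offset":[0,0,0],"twist":1},{"fingers":60,"offset":[0,0,0],"twist":1},{"fingers":60,"offset":[0,0,0],"twist":1},{"fingers":60,"offset":[0,0,0],"twist":1},{"fingers":60,"offset":[0,0,0],"twist":1},{"fingers":60,"offset":[0,0,0],"twist":1},{"fingers":60,"offset":[0,0,0],"twist":1}]'
python3 -m creep '[{"fingers":60,"offset":[0,0,0],"twist":1},{"fingers":60,"offset":[0,0,0],"twist":1},{"fingers":60,"offset":[0,0,0],"twist":0},{"fingers":60,"offset":[0,0,0],"twist":0}]'
python3 - <<'E'
from h import *
s,im=snap('wrist','w13.png'); t=s['tool_pos'];print(t,s['joint_positions'].round(2))
a=plane('wrist',[(0,0)],0,s)
print(proj('wrist',[[.5235,-.1005,.102],[.5235,-.1005,.07],[.5235,-.1005,0],[.6203,-.176,.04]],s).round(0))
E
```

```text
t: 36.62
tool_pos: [0.6165, -0.1763, 0.2155]
orientation: [0.001, 0.894, 0.447, 0.001]
contact_force: [-0.4, -0.1, 0.2]
gripper_width: 0.0601
grasp_force: 0.0
t: 37.62
tool_pos: [0.5237, -0.1003, 0.226]
orientation: [0.001, 0.634, 0.773, 0.0]
contact_force: [0.6, 0.3, -1.1]
gripper_width: 0.0601
grasp_force: 0.0
t: 38.62
tool_pos: [0.5237, -0.1004, 0.226]
orientation: [0.001, 0.264, 0.964, -0.0]
contact_force: [-0.0, 0.5, -0.3]
gripper_width: 0.06
grasp_force: 0.0
t: 39.62
tool_pos: [0.5237, -0.1004, 0.226]
orientation: [0.001, -0.151, 0.989, -0.0]
contact_force: [-0.4, 0.2, -0.4]
gripper_width: 0.0603
grasp_force: 0.0
t: 40.12
tool_pos: [0.5236, -0.1003, 0.2253]
orientation: [0.0, -0.251, 0.968, -0.0]
contact_force: [-0.3, 0.3, -0.3]
gripper_width: 0.0602
grasp_force: 0.0
[ 0.52360073 -0.10033347  0.22533805] [-0.41  0.12  1.75  0.    1.27 -2.49]
[[323. 241.]
 [323. 227.]
 [323. 205.]
 [190. 271.]]
```

View pics/w13.png

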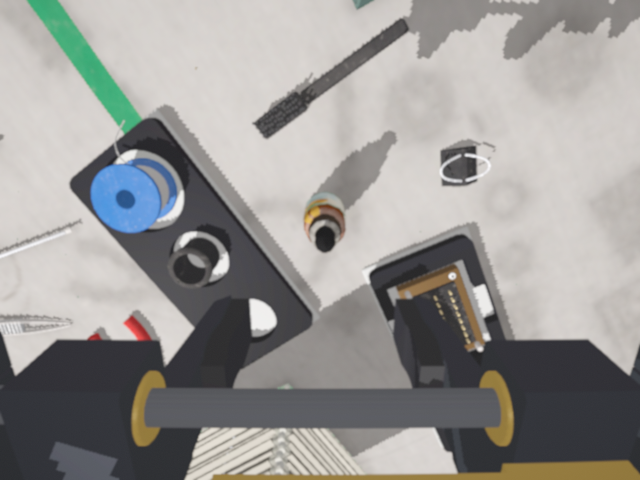

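Loupe and reel are in their holes at (195,260) and (130,197). The bottle is right under the tool at (324,240), as predicted, so I'll grip its body.

```bash
python3 -m creep '[{"fingers":60,"offset":[0,0,-0.5],"twist":0},{"fingers":60,"offset":[0,0,-0.8],"twist":0},{"fingers":60,"offset":[0,0,-0.8],"twist":0},{"fingers":60,"offset":[0,0,-0.8],"twist":0},{"fingers":60,"offset":[0,0,-0.6],"twist":0},{"fingers":60,"offset":[0,0,-0.3],"twist":0},{"fingers":60,"offset":[0,0,-0.17],"twist":0},{"fingers":60,"offset":[0,0,0],"twist":0}]'
python3 -m creep '[{"fingers":50,"offset":[0,0,0],"twist":0},{"fingers":42,"offset":[0,0,0],"twist":0},{"fingers":36,"offset":[0,0,0],"twist":0},{"fingers":22,"offset":[0,0,0],"twist":0},{"fingers":22,"offset":[0,0,0],"twist":0},{"fingers":22,"offset":[0,0,0],"twist":0},{"fingers":22,"offset":[0,0,0],"twist":0}]'
```

```text
t: 41.18
tool_pos: [0.5237, -0.1004, 0.0662]
orientation: [0.0, -0.251, 0.968, -0.0]
contact_force: [-0.5, 0.3, 0.8]
gripper_width: 0.0604
grasp_force: 0.0
t: 42.05
tool_pos: [0.5237, -0.1003, 0.0661]
orientation: [0.0, -0.252, 0.968, -0.0]
contact_force: [0.3, 1.1, 3.6]
gripper_width: 0.0313
grasp_force: 30.0
```

```bash
python3 -m creep '[{"fingers":22,"offset":[0,0,0.2],"twist":0},{"fingers":22,"offset":[0,0,0.5],"twist":0},{"fingers":22,"offset":[0,0,0.6],"twist":0},{"fingers":22,"offset":[0.2,0,0.4],"twist":0},{"fingers":22,"offset":[0.5,-0.04,0],"twist":0},{"fingers":22,"offset":[0.6,-0.04,0],"twist":0},{"fingers":22,"offset":[0.6,-0.03,0],"twist":0},{"fingers":22,"offset":[0.6,-0.03,0],"twist":0}]'
python3 -m creep '[{"fingers":22,"offset":[0.45,-0.02,0],"twist":0},{"fingers":22,"offset":[0.2,-0.02,0],"twist":0},{"fingers":22,"offset":[0.1,0,0],"twist":0},{"fingers":22,"offset":[0,0,0],"twist":0},{"fingers":22,"offset":[0,0,0],"twist":0}]'
python3 - <<'E'
from h import *
s,im=snap('wrist','w14.png'); t=s['tool_pos'];print(t)
print(proj('wrist',[t+[0,0,-.066],[.6535,-.1076,.010]],s).round(0))
g=im.max(2); m=(g>80).astype(np.uint8)*255; m[350:]=0
for c in cv2.findContours(m,cv2.RETR_LIST,1)[0]:
    if 600<cv2.contourArea(c)<12000: print(cv2.contourArea(c),cv2.boundingRect(c),np.round(cv2.fitEllipse(plane('wrist',c[:,0],.01,s)[:,:2].astype(np.float32))[:2],4))
E
```

```text
t: 43.05
tool_pos: [0.6245, -0.1059, 0.1338]
orientation: [-0.0, -0.251, 0.968, 0.0]
contact_force: [0.6, -0.0, -0.0]
gripper_width: 0.0314
grasp_force: 30.0
t: 43.68
tool_pos: [0.653, -0.1075, 0.1339]
orientation: [-0.0, -0.251, 0.968, 0.0]
contact_force: [0.6, 0.3, -0.2]
gripper_width: 0.0314
grasp_force: 30.0
[ 0.65303544 -0.10745321  0.13386941]
[[324. 277.]
 [323. 242.]]
1046.5 (213, 120, 50, 55) [[ 0.6256 -0.1827]
 [ 0.03    0.0305]]
6130.5 (206, 97, 91, 91) [[ 0.6194 -0.1764]
 [ 0.0528  0.0544]]
11581.0 (85, 0, 148, 101) [[ 0.5931 -0.2455]
 [ 0.055   0.088 ]]
```

```bash
python3 -m creep '[{"fingers":22,"offset":[0,0,-0.3],"twist":0},{"fingers":22,"offset":[0,0,-0.4],"twist":0},{"fingers":22,"offset":[0,0,-0.35],"twist":0},{"fingers":22,"offset":[0,0,-0.2],"twist":0},{"fingers":22,"offset":[0,0,-0.12],"twist":0},{"fingers":22,"offset":[0,0,-0.08],"twist":0},{"fingers":22,"offset":[0,0,0],"twist":0},{"fingers":22,"offset":[0,0,0],"twist":0}]'
python3 -m creep '[{"fingers":22,"offset":[0,0,-0.04],"twist":0},{"fingers":22,"offset":[0,0,-0.03],"twist":0},{"fingers":22,"offset":[0,0,0],"twist":0},{"fingers":22,"offset":[0,0,0],"twist":0}]'
```

```text
t: 44.72
tool_pos: [0.6538, -0.1076, 0.0764]
orientation: [0.0, -0.252, 0.968, -0.0]
contact_force: [0.0, -0.1, -0.7]
gripper_width: 0.0313
grasp_force: 30.0
t: 45.22
tool_pos: [0.6535, -0.1075, 0.0731]
orientation: [0.0, -0.252, 0.968, -0.0]
contact_force: [-0.1, -0.2, -1.2]
gripper_width: 0.0309
grasp_force: 30.0
```

```bash
python3 -m creep '[{"fingers":22,"offset":[0,0,-0.04],"twist":0},{"fingers":22,"offset":[0,0,-0.03],"twist":0},{"fingers":22,"offset":[0,0,-0.02],"twist":0},{"fingers":22,"offset":[0,0,0],"twist":0},{"fingers":22,"offset":[0,0,0],"twist":0}]'
```

```text
t: 45.85
tool_pos: [0.6538, -0.1074, 0.0701]
orientation: [0.0, -0.252, 0.968, -0.0]
contact_force: [-1.7, 1.8, 5.4]
gripper_width: 0.031
grasp_force: 30.0
```

```bash
python3 -m creep '[{"fingers":36,"offset":[0,0,0],"twist":0},{"fingers":44,"offset":[0,0,0],"twist":0},{"fingers":56,"offset":[0,0,0],"twist":0},{"fingers":56,"offset":[0,0,0],"twist":0},{"fingers":56,"offset":[0,0,0.4],"twist":0},{"fingers":56,"offset":[0,0,0.8],"twist":0},{"fingers":56,"offset":[0,0,0.9],"twist":0},{"fingers":56,"offset":[0,0,0.9],"twist":0}]'
python3 -m creep '[{"fingers":56,"offset":[0,0,0.9],"twist":0},{"fingers":56,"offset":[-0.5,0,0.6],"twist":0},{"fingers":56,"offset":[-0.9,0.2,0],"twist":0},{"fingers":56,"offset":[-0.9,0.3,0],"twist":0},{"fingers":56,"offset":[-0.9,0.3,0],"twist":0},{"fingers":56,"offset":[-0.5,0.2,0],"twist":0},{"fingers":56,"offset":[0,0,0],"twist":0},{"fingers":56,"offset":[0,0,0],"twist":0}]'
python3 - <<'E'
from h import *
s,im=snap('wrist','w15.png'); snap('top','top1.png'); sc=snap('scene','scene1.png')
print(s['tool_pos'])
# tray model from holes; predicted px of placed items vs dark/brown/blue blobs
E0={'reel':[.586,-.2445,.044],'loupe':[.6203,-.176,.04],'bottle top':[.6535,-.1075,.106],'bottle foot':[.6535,-.1075,.004],'stamp top':[.6312,.143,.064],'nest':[.562,.0535,.02]}
im1=cv2.imread('pics/top1.png'); im0=cv2.imread('pics/top0.png')
for k,v in E0.items(): print(k,proj('wrist',[v],s).round(0)[0],proj('top',[v]).round(0)[0],proj('scene',[v]).round(0)[0])
hsv=cv2.cvtColor(im1,cv2.COLOR_BGR2HSV)
for n,lo,hi in (('blue',(105,120,60),(130,255,255)),('brown',(5,60,40),(22,255,190))):
    for c in cv2.findContours(cv2.inRange(hsv,lo,hi),0,1)[0]:
        x,y,w,h=cv2.boundingRect(c)
        if cv2.contourArea(c)>25 and 200<x<440 and 180<y<290: print('top',n,(x+w/2,y+h/2,w,h))
d=cv2.absdiff(im0,im1).max(2); print('clip diff',d[278:302,303:322].max(),'brush diff',d[264:322,352:384].max())
for n,(x,y) in {'stamp':proj('top',[E0['stamp top']])[0],'loupe':proj('top',[E0['loupe']])[0]}.items():
    x,y=int(x),int(y); print(n,'\n',im1[y-12:y+13:2,x-12:x+13:2].max(2))
E
```

```text
t: 46.85
tool_pos: [0.6537, -0.1076, 0.192]
orientation: [0.001, -0.252, 0.968, -0.0]
contact_force: [0.5, -1.0, -1.3]
gripper_width: 0.056
grasp_force: 0.0
t: 47.85
tool_pos: [0.5064, -0.0679, 0.2506]
orientation: [0.001, -0.251, 0.968, -0.001]
contact_force: [-0.7, -0.6, -0.4]
gripper_width: 0.0563
grasp_force: 0.0
[ 0.5064051  -0.06791541  0.25056593]
reel [ 98. 192.] [408. 227.] [408. 294.]
loupe [159. 259.] [380. 213.] [399. 272.]
bottle top [192. 361.] [354. 191.] [394. 222.]
bottle foot [222. 302.] [351. 204.] [390. 266.]
stamp top [448. 422.] [249. 204.] [321. 197.]
nest [402. 308.] [286. 236.] [313. 236.]
top blue (408.5, 228.0, 25, 26)
top brown (275.5, 230.0, 19, 24)
clip diff 136 brush diff 59
stamp 
 [[154 154 122  42  36  37  40  31  36  35  39  59 130]
 [154 138  53  37  41  33  34  33  36  30  35  31  29]
 [144  60  37  39  37  39  31  37  35  40  38  19  21]
 [ 71  36  35  38  39  33  35  34  31  34  36  17  16]
 [ 36  36  35  35  29  35  35  30  33  32  22  21  19]
 [ 37  33  38  34  36  42  46  46  40  31  20  17  23]
 [ 35  32  35  37  32  44  50  54  38  31  26  
[... 362 characters left out ...]
73 134 149 151 149 152 149 113  90  61]
 [129 133 108  86 151 152 154 152 149 145 115  67  41]
 [124 123  88 116 151 152 151 150 151 132 109  53  40]
 [124 111  76 146 151 151 151 151 148 103  71  36  33]
 [120  89  90 149 151 151 150 153 135 107  56  39  36]
 [106  74 135 148 151 152 150 148 116  85  48  35  36]
 [ 92  72 147 151 151 151 149 145 106  76  55  33  34]
 [ 75 110 150 150 151 150 149 126  93  67  58  47  40]
 [ 67 144 150 150 152 150 151  92  66  53  57  47  40]
 [ 86 148 149 151 153 150 138  79  53  56  54  58  35]
 [133 150 147 150 152 148 112  69  64  76  54  54  47]
 [150 149 150 150 148 147  82  55  53  56  56  50  42]
 [148 151 150 150 150 127  71  52  55  54  43  31  42]]
```

```bash
python3 - <<'E'
from h import *
s13={'tool_pos':np.array([.5236,-.1003,.2253]),'orientation':np.array([0,-.251,.968,0])}
print('clip, brush from w13',plane('wrist',[(465,165)],.01,s13)[0].round(3),plane('wrist',[(285,113)],.015,s13)[0].round(3),plane('wrist',[(400,27)],.005,s13)[0].round(3))
im=cv2.imread('pics/scene1.png'); hsv=cv2.cvtColor(im,cv2.COLOR_BGR2HSV)
m=cv2.inRange(hsv,(5,90,40),(25,255,220)); m[:200]=0;m[290:]=0;m[:,:370]=0;m[:,420:]=0; print('amber scene',cv2.boundingRect(m),'expect body cols 390-394, rows',proj('scene',[[.6535,-.1075,z] for z in (.004,.074,.106)]).round(0).tolist())
im=cv2.imread('pics/w15.png'); hsv=cv2.cvtColor(im,cv2.COLOR_BGR2HSV)
m=cv2.inRange(hsv,(5,90,40),(25,255,220)); m[:270]=0;m[380:]=0;m[:,:160]=0;m[:,260:]=0; print('amber wrist',cv2.boundingRect(m))
g=cv2.imread('pics/w15.png').max(2); print(g[225:300:6,120:200:6])
E
```

```text
clip, brush from w13 [ 0.432 -0.013  0.01 ] [ 0.468 -0.166  0.015] [ 0.368 -0.118  0.005]
amber scene (383, 237, 18, 31) expect body cols 390-394, rows [[390.0, 266.0], [393.0, 237.0], [394.0, 222.0]]
amber wrist (160, 307, 55, 73)
[[ 78  79  81  81  81  80 222 239 177 157  80  44  46  79]
 [ 79  78  78  79  79 155 239  76  46  47 118 145  44  63]
 [ 79  81  81  81  45 135  68  52  46  46  47 108 121  64]
 [ 80  81  80  82  98 102  66 116  82  48  47  46 177  76]
 [ 82  83  82  85  85  46  50 150 157  85  46  46 220  96]
 [ 82  83  83  96  52  46  48  46 121 107  49 186 240  97]
 [109  85  85  85  83  51  47  48  47  91 163 240 230  82]
 [199  91  86  86  95  63  46  48  54  94 163 156  81  83]
 [206 196  89  87  87  89 103 101 106  44  59  85  85  83]
 [201 202 201  86  88  88  87  86  87  87  87  85  85  86]
 [204 207 205 199  88  89  89  89  87  87  88  86  85  86]
 [213 214 213 215 208  88  88  89  89  86  87  87  85  85]
 [216 214 215 217 214 199  88  89  89  89  87  87  88  72]]
```

Every thing projects where it should: bottle upright in its hole, loupe, reel, nest and stamp seated, clip and brush unmoved. Handing in.

```bash
python3 -c "
from rig import bot
print(bot.job_done())"
```

```text
the job is handed in; nothing more can be done
None
```

I handed the job in at about 48 s of the 131 s: all five things are lowered into their own cut-outs and released, and the clip and brush are where they lay. My last camera checks agreed with this, but I did not recheck the loupe, nest and stamp closely after the final move, and the hand-in gave no verdict.

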